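Sort hex bolts by length with a stepped gauge

TASK

Sort the three hex bolts by length. Take them one at a time, in any order: lower the bolt level between the jaws of the stepped gauge until it rests as deep as it will go (base, ledges or jaw tops), then lay it flat in the tray with the matching colour (green for the base, yellow for the ledges, red for the jaw tops) before you fetch the next one. Leave the copper nozzle, the tape measure and the tin beside the gauge where they stand.

Things in the scene. Friction and masses are not known exactly. Their poses are not given: they have to be found in the camera images.
- bolt_short_mid (a point): centre of a loose steel hex bolt with nut, 92 mm long over all, 0.22 kg +-30%, lying on a flat of its hexagons; the point is half-way along, 15 mm above what it lies on. x along the bolt, z up as it starts. Bare shank 20 mm diameter for at least 25 mm each side of the point; head (13 mm thick, -x end) and nut (16 mm, 4 mm short of the +x end) 30 mm across flats
- bolt_mid_mid (a point): centre of a loose steel hex bolt with nut, 112 mm long over all, 0.27 kg +-30%, lying on a flat of its hexagons; the point is half-way along, 15 mm above what it lies on. x along the bolt, z up as it starts. Bare shank 20 mm diameter for at least 25 mm each side of the point; head (13 mm thick, -x end) and nut (16 mm, 4 mm short of the +x end) 30 mm across flats
- bolt_long_mid (a point): centre of a loose steel hex bolt with nut, 132 mm long over all, 0.32 kg +-30%, lying on a flat of its hexagons; the point is half-way along, 15 mm above what it lies on. x along the bolt, z up as it starts. Bare shank 20 mm diameter for at least 25 mm each side of the point; head (13 mm thick, -x end) and nut (16 mm, 4 mm short of the +x end) 30 mm across flats
- gauge: fixed stepped length gauge, 176 (x) x 50 (y) x 34 mm high: dark base plate 6 mm thick, two steel jaws 44 mm wide facing each other along x, open at both y sides. Each jaw has a ledge, 10 mm deep, its top 20 mm up (yellow mark); jaw tops 34 mm up (red mark); base green between the jaws. Origin: centre of its underside, z up
- gauge_floor (a point): centre of the gauge's base top, between the jaws, 6 mm above the table; x along the gap, z up. The gap is 100 mm at the base and 120 mm above the ledges. A bolt lowered level, along x and centred, rests on the base (up to 100 mm long), on both ledges, 14 mm above this point (up to 120 mm), or on the jaw tops, 28 mm above it (longer)
- tray_short_floor (a point): centre of the inner floor, 7 mm above the table, of a fixed grey tray with green end marks, for bolts that rest on the gauge's base: one compartment, 106 mm (x) by 58 mm (y) inside, walls 4 mm thick and 9 mm above this floor; z up. The three trays lie side by side on a 3 mm black mat in any order, 80 mm between centres
- tray_mid_floor (a point): centre of the inner floor, 7 mm above the table, of a fixed grey tray with yellow end marks, for bolts that rest on the gauge's ledges: one compartment, 126 mm (x) by 58 mm (y) inside, walls 4 mm thick and 9 mm above this floor; z up. The three trays lie side by side on a 3 mm black mat in any order, 80 mm between centres
- tray_long_floor (a point): centre of the inner floor, 7 mm above the table, of a fixed grey tray with red end marks, for bolts that rest on the gauge's jaw tops: one compartment, 146 mm (x) by 58 mm (y) inside, walls 4 mm thick and 9 mm above this floor; z up. The three trays lie side by side on a 3 mm black mat in any order, 80 mm between centres
- nozzle: bystander, loose: copper welding nozzle standing upright, 23 mm diameter, 56 mm high; origin at the centre of its underside
- tape: bystander, loose: yellow tape measure, 35 x 70 mm, 60 mm high; origin at the centre of its underside
- tin: bystander, loose: open round tin standing between the gauge and the trays, 65 mm diameter, 44 mm high; origin at the centre of its underside
Not all that is in view belongs to the job. Leave any turquoise look-alike of the part that bears bolt_short_mid alone.

How it is judged:
By the outcome, as a careful person would: the job done as asked, in the order asked, and still so for the second after the job is handed in, with the robot touching nothing.
It also fails if it takes over 72 s, if anything falls off the work surface, if the arm or the gripper's body presses on something with over 40 N, if the wrist force passes 120 N, or if a joint passes its speed limit or range.

ROBOT

A 6-joint arm with a two-finger parallel gripper is mounted at the origin on a cart in front of the work surface, level with it; the furniture and walls round the work are solid. World frame = base frame: x ahead of the robot, y to its left, z up, the work surface at z = 0. Lengths are in m, angles in rad, forces in N, time in s.
With the tool pointing down it reaches from about 0.4 to 0.825 m from the base axis. Payload 7 kg.
Tool frame: the origin (TCP) lies at the centre of the arm's flange, where the gripper is bolted on; the fingertips stand 178 mm ahead of it and the grasp point (between the pads) lies 159 mm ahead of it; x points along the fingers, z is the direction in which the jaws open and shut, and the axes are right-handed (so a half turn about x gives the same grasp; the last joint's range is limited). The gripper opens to 88 mm and grips with 3 to 60 N. Pads are 19 mm wide; open, the fingers measure 130 mm over their backs; the gripper's body (78 mm by 193 mm) begins 47 mm behind the grasp point.
Start: joints at [-0.961, 0.359, 0.012, 0, -1.224, -0.288], TCP at [0.213, -0.64, 0.405] pointing down, gripper open.
Joint ranges: [-3.07, 3.07], [-1.43, 2.12], [-1.02, 1.25], [-3.03, 1.67], [-3.05, -0], [-3.03, 3.03]. Speed limits (rad/s): [2.39, 2.39, 3.01, 3.14, 3.14, 3.14].

INTERFACE

Orientations are given as [roll, pitch, yaw] about the fixed x, y, z axes, in that order (R = Rz(yaw) Ry(pitch) Rx(roll)).
In Python, from station import telemetry, optics, job_done, finder gives the robot as it stands.
- The arm moves only by the tool play_rows, never from a script. Its argument "steps" is a list of rows, each an object of numbers: "gripper": the opening, from 0 (shut) to 1 (fully open); "tx", "ty", "tz": the shift along the tool's x, y, z in units of 25 mm (1.0 is 25 mm); "ax", "ay", "az": the turn, a rotation vector about the tool's x, y, z in units of 6 degrees (1.0 is 6 degrees). In form: [{"gripper": .., "tx": .., "ty": .., "tz": .., "ax": .., "ay": .., "az": ..}, ...]. A call has 1 to 20 rows; each row shifts and turns the commanded pose from where the row before left it, along the tool's axes as they then stand; what a row does not reach is not made up. A row lasts 1/12 s, in which the tool goes at most 41.7 mm and 7.16 degrees, less where a joint would pass 70% of its speed; a pose out of reach is approached as far as the arm can. A call is refused whole if a number of a shift passes 1 or a number of a turn 1, either way. A call with a gripper value outside its range is refused whole. The fingers move at their own pace and stop on an object; "newtons" is the grip in N (left out, the last holds). Time passes only in rows, so rows that do not move let the fingers close. It gives the time, the measured TCP pose, the force and the opening at its end, in the units of the state.
- telemetry.get_state(): the state, without advancing time (a new reading comes with each control period).
- optics.grab_frame(name): name is "scene" or "top"; returns the picture (480x640x3 uint8, red, green, blue); there is no depth.
- optics.calibration(name): a dict with "fx", "fy", "cx", "cy" (pixels), "T" (4x4, takes a point from camera to world coordinates). Camera axes: x right, y down, z forward; pixel columns grow to the right and rows downward; lengths in m; the calibration is good to about 2 mm. A picture is of the moment at which its call begins. calibration takes no time and is no camera call.
- job_done(): hands the job in, once; it reports no verdict.
Trained networks look in the newest picture that a camera, given by its name, has taken for a name from the list of things; names that differ only in an ending like _2 or _b are one class to them, and where a whole thing is asked for, a point or a joint stands for the part that bears it (a point fixed in the world has none). Each returns a list of dicts, best first, with "confidence" (0 to 1); they miss things now and then, are a little off and sometimes report something else, mostly with a low value. They report only what shows in the picture. A call takes as long as a camera call. They do not tell look-alikes from the thing itself.
- finder.look_for(query, camera): "extent" ([left, top, right, bottom] in pixels, round what is visible of it).
- finder.silhouettes(query, camera): "pixels" (480x640 bool, what is visible of it) and "extent" ([left, top, right, bottom] in pixels, round what is visible of it).
- finder.pinpoint(query, camera): "location" ([row, column] in pixels: a listed point, or the origin of a listed thing).
The state is a dict: "t": time; "q": joint angles; "qd": joint speeds; "joint_efforts": joint torques, N m; "eef_pos": TCP position; "ee_rot": TCP orientation; "force": force on the tool from outside, world axes, zero at the start; "moment": the same for the moment, N m; "width": finger opening in m.
Only numpy, scipy, OpenCV 4.12 (cv2) and the standard library are available. Lean on these libraries where they do the work, as an engineer would, in place of code of your own. Each camera call takes 0.05 s, during which the arm holds its last target.

## Working session

There is one attempt and no reset: what is moved stays moved. The work goes in short steps, Python scripts to look and compute and a tool call to move; the robot and the scene stay as the last step left them, time stands still between calls to the robot, and variables do not carry over. Pictures are saved under pics/ and viewed, and the job is handed in when it is done.

Besides the shell and the picture viewer there is one more tool, called after "Call:" as name([rows], argument=value, ...), one row to a line, values as JSON. play_rows: Moves the arm, as the interface text tells. Its arguments: {"type":"object","properties":{"steps":{"type":"array"},"newtons":{"type":"number"}},"required":["steps"]}

```bash
mkdir -p pics; ls; python3 - <<'E'
from station import telemetry, optics
import cv2
print(telemetry.get_state())
for n in("scene","top"):
    im=optics.grab_frame(n); cv2.imwrite(f"pics/{n}0.png",im[:,:,::-1]); print(n,optics.calibration(n))
E
```

```text
pics
{'t': 0.0, 'q': array([-9.60914486e-01,  3.59392678e-01,  1.10909135e-02, -3.39062558e-04,
       -1.22411571e+00, -2.88105418e-01]), 'qd': array([ 0.00235904,  0.00039773,  0.00083414, -0.00080111,  0.00093633,
        0.00057465]), 'joint_efforts': array([-4.81436982e-04, -5.82714915e+01,  2.93051952e+01,  6.99681357e+00,
        6.84410290e-03, -1.57301256e-04]), 'eef_pos': array([ 0.21341476, -0.6401789 ,  0.40373465]), 'ee_rot': array([0.09399214, 1.56914413, 1.98644942]), 'force': array([ 0.38725898, -0.56771416, -0.7129694 ]), 'moment': array([ 0.05325062, -0.10479428, -0.04401429]), 'width': 0.08780409059975114}
scene {'fx': 497.80643775470253, 'fy': 497.80643775470253, 'cx': 318.1194674940556, 'cy': 235.80803293238944, 'T': array([[-0.75841156, -0.49066897,  0.42901732,  0.07126978],
       [-0.6516668 ,  0.58289733, -0.48534636,  0.64284934],
       [-0.01192866, -0.64766863, -0.76182875,  0.96849809],
       [ 0.        ,  0.        ,  0.        ,  1.        ]])}
top {'fx': 548.5326139173758, 'fy': 548.5326139173758, 'cx': 328.4614675702758, 'cy': 239.04472024239294, 'T': array([[ 0.004196  , -0.9798774 ,  0.19955617,  0.36995177],
       [-0.99998598, -0.00346728,  0.00400104,  0.0365588 ],
       [-0.00322861, -0.19957016, -0.97987822,  1.1785378 ],
       [ 0.        ,  0.        ,  0.        ,  1.        ]])}
```

View pics/scene0.png

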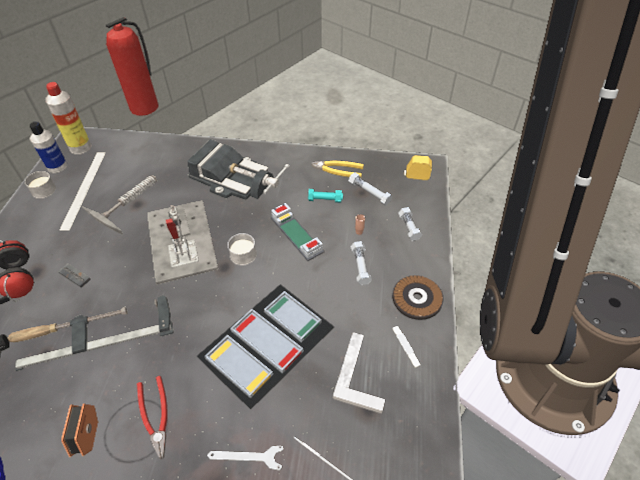

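View pics/top0.png

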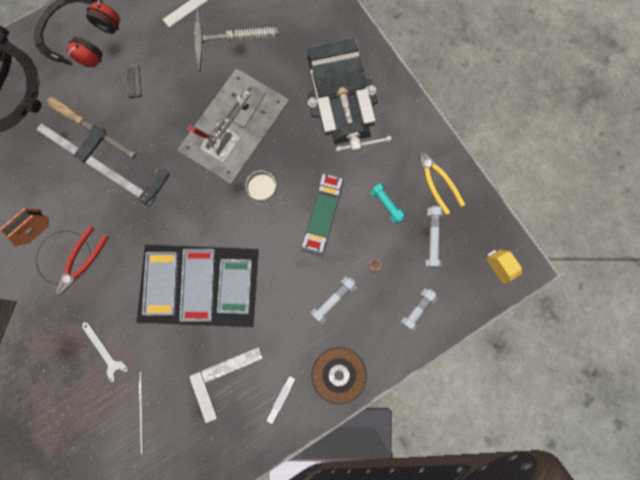

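```bash
cat > h.py <<'E'
import numpy as np
from station import telemetry, optics, finder
C={n:optics.calibration(n) for n in("scene","top")}
def p2w(n,rc,z):
    c=C[n];v,u=rc
    d=c["T"][:3,:3]@np.array([(u-c["cx"])/c["fx"],(v-c["cy"])/c["fy"],1]);o=c["T"][:3,3]
    return o+d*(z-o[2])/d[2]
def w2p(n,P):
    c=C[n];q=c["T"][:3,:3].T@(np.asarray(P,float)-c["T"][:3,3])
    return np.array([c["fy"]*q[1]/q[2]+c["cy"],c["fx"]*q[0]/q[2]+c["cx"]])
E
python3 - <<'E'
from h import *
import pickle
Z=dict(bolt_short_mid=.015,bolt_mid_mid=.015,bolt_long_mid=.015,gauge=0,gauge_floor=.006,tray_short_floor=.007,tray_mid_floor=.007,tray_long_floor=.007,nozzle=0,tape=0,tin=0)
for cam in("scene","top"):
    optics.grab_frame(cam)
    for k,z in Z.items():
        for r in finder.pinpoint(k,cam)[:5]:
            if r["confidence"]>.2: print(cam,k,round(r["confidence"],2),np.round(r["location"],1),np.round(p2w(cam,r["location"],z),4)[:2])
out={}
for cam in("scene","top"):
  optics.grab_frame(cam)
  for k in ("bolt_short_mid","bolt_mid_mid","bolt_long_mid","gauge"):
    out[cam,k]=finder.silhouettes(k,cam)
    for r in out[cam,k][:5]: print(cam,k,round(r["confidence"],2),np.round(r["extent"],1),r["pixels"].sum())
pickle.dump(out,open("sil.pkl","wb"))
print(telemetry.get_state()["t"])
E
```

```text
scene bolt_short_mid 0.56 [220.3 410.4] [ 0.4606 -0.1574]
scene bolt_short_mid 0.5 [194.2 324. ] [ 0.6924 -0.0869]
scene bolt_mid_mid 0.94 [262.2 360.6] [0.4759 0.0328]
scene bolt_long_mid 0.8 [189.7 371.9] [ 0.6036 -0.184 ]
scene gauge 0.73 [235.6 297.9] [0.6567 0.0586]
scene gauge 0.54 [365.4 238.1] [0.5127 0.4041]
scene gauge_floor 0.88 [233.  296.6] [0.6614 0.0579]
scene tray_short_floor 0.86 [318.6 290.3] [0.5026 0.2533]
scene tray_mid_floor 0.68 [369.6 239.1] [0.5011 0.411 ]
scene tray_long_floor 0.94 [339.2 266.5] [0.5071 0.3241]
scene nozzle 0.65 [230.5 358. ] [ 0.5498 -0.0539]
scene tape 0.97 [176.8 418.9] [ 0.5413 -0.3241]
scene tin 0.96 [252.7 241.9] [0.7258 0.1898]
top bolt_short_mid 0.75 [308.  420.4] [ 0.4591 -0.1533]
top bolt_short_mid 0.7 [202.6 388.8] [ 0.689  -0.0907]
top bolt_mid_mid 0.92 [295.4 334.7] [0.485  0.0276]
top bolt_long_mid 0.9 [237.1 436.2] [ 0.612  -0.1919]
top gauge 0.88 [216.1 320.8] [0.6617 0.0585]
top gauge_floor 0.72 [218.2 325.6] [0.6555 0.0478]
top gauge_floor 0.3 [235.  435.5] [ 0.6186 -0.1923]
top tray_short_floor 0.85 [285.9 237.2] [0.5054 0
[... 273 characters left out ...]
0.67 [266.9 500.6] [ 0.5497 -0.3321]
top tape 0.57 [265.9 375.8] [ 0.5508 -0.0616]
top tin 0.6 [185.9 263.7] [0.7308 0.1868]
top tin 0.28 [282.6 160.5] [0.5127 0.4037]
scene bolt_short_mid 0.86 [306.7 187.9 343.9 204.8] 314
scene bolt_short_mid 0.65 [398.9 204.3 423.  238.3] 335
scene bolt_long_mid 0.87 [351.1 171.  392.2 205.7] 429
scene bolt_long_mid 0.28 [399.1 204.4 422.7 238.3] 333
scene gauge 0.64 [272.6 202.8 324.  264. ] 1235
top bolt_short_mid 0.72 [403.7 289.1 435.8 332.5] 551
top bolt_short_mid 0.68 [372.7 181.9 403.2 223.8] 474
top bolt_mid_mid 0.58 [311.4 273.7 356.7 324. ] 603
top bolt_long_mid 0.74 [428.7 207.6 444.3 266.1] 546
top gauge 0.89 [302.6 174.5 342.5 259.7] 1673
1.8
```

```bash
cat > fit.py <<'E'
from h import *
import cv2
from scipy.optimize import minimize
S=4
def hull(img,n,P):
    q=np.array([w2p(n,p)[::-1] for p in P])
    h=cv2.convexHull(np.float32((q+.5)*S-.5))
    cv2.fillConvexPoly(img,np.int32(np.round(h)),1)
def bolt_pts(L):
    a=np.arange(6)*np.pi/3  # corners at +-y => flats up/down
    hx=[(15/np.cos(np.pi/6)*np.cos(t),15/np.cos(np.pi/6)*np.sin(t)) for t in a]
    sh=[(10*np.cos(t),10*np.sin(t)) for t in np.arange(12)*np.pi/6]
    ext=lambda sec,x0,x1:np.array([(x,y,z) for x in(x0,x1) for y,z in sec])/1000
    return [ext(hx,-L/2,-L/2+13),ext(hx,L/2-20,L/2-4),ext(sh,-L/2,L/2)]
def render(n,parts,x,y,z,yaw):
    img=np.zeros((480*S,640*S),np.uint8);c,s=np.cos(yaw),np.sin(yaw)
    R=np.array([[c,-s,0],[s,c,0],[0,0,1]])
    for p in parts: hull(img,n,p@R.T+[x,y,z])
    return cv2.resize(img.astype(np.float32),(640,480),interpolation=cv2.INTER_AREA)
def fit(masks,parts,x0,z=.015):
    def f(v):
        return sum(np.abs(render(n,parts,v[0]/100,v[1]/100,z,v[2])-m).sum()/m.sum() for n,m in masks.items())
    r=minimize(f,[x0[0]*100,x0[1]*100,x0[2]],method="Nelder-Mead",options=dict(initial_simplex=[[x0[0]*100+a,x0[1]*100+b,x0[2]+c] for a,b,c in((0,0,0),(.8,0,0),(0,.8,0),(0,0,.15))],xatol=.005,fatol=1e-4,maxiter=120))
    return r.x[0]/100,r.x[1]/100,r.x[2],r.fun
E
python3 - <<'E'
from fit import *
import pickle
out=pickle.load(open("sil.pkl","rb"))
M={"short":{"scene":out["scene","bolt_short_mid"][1]["pixels"],"top":out["top","bolt_short_mid"][0]["pixels"]},
"mid":{"top":out["top","bolt_mid_mid"][0]["pixels"]},
"long":{"scene":out["scene","bolt_long_mid"][0]["pixels"],"top":out["top","bolt_long_mid"][0]["pixels"]}}
L=dict(short=92,mid=112,long=132)
for k,m in M.items():
  for cams in [list(m)]+([[c] for c in m] if len(m)>1 else []):
    mm={c:m[c].astype(np.float32) for c in cams}
    ys,xs=np.nonzero(m["top"]);c0=p2w("top",(ys.mean(),xs.mean()),.015)
    pc=np.linalg.svd(np.c_[xs-xs.mean(),ys-ys.mean()],full_matrices=False)[2][0]
    a=p2w("top",(ys.mean()+30*pc[1],xs.mean()+30*pc[0]),.015)-c0
    yw=np.arctan2(a[1],a[0])
    for y0 in(yw,yw+np.pi): print(k,cams,np.round(fit(mm,bolt_pts(L[k]),(c0[0],c0[1],y0)),4))
E
```

```text
short ['scene', 'top'] [ 0.4543 -0.1488  2.5049  0.2398]
short ['scene', 'top'] [ 0.457  -0.1507  5.6362  0.196 ]
short ['scene'] [ 0.4541 -0.147   2.5004  0.1039]
short ['scene'] [ 0.4576 -0.1503  5.6363  0.0991]
short ['top'] [ 0.4539 -0.149   2.5089  0.1055]
short ['top'] [ 0.4566 -0.151   5.6345  0.0693]
mid ['top'] [0.4748 0.0305 2.3658 0.1384]
mid ['top'] [0.4768 0.0285 5.5123 0.0823]
long ['scene', 'top'] [ 0.6092 -0.1861  3.0741  0.4019]
long ['scene', 'top'] [ 0.6136 -0.1862  6.2141  0.3721]
long ['scene'] [ 0.6094 -0.1855  3.0826  0.0806]
long ['scene'] [ 0.6134 -0.1857  6.229   0.0705]
long ['top'] [ 0.6083 -0.1871  3.0754  0.3015]
long ['top'] [ 0.6124 -0.1871  6.2028  0.284 ]
```

```bash
python3 - <<'E'
import cv2
t=cv2.imread("pics/top0.png");s=cv2.imread("pics/scene0.png")
a=cv2.resize(t[160:340,290:470],(600,600),interpolation=cv2.INTER_CUBIC);cv2.imwrite("pics/topz.png",a)
cv2.imwrite("pics/topg.png",cv2.resize(t[235:335,130:265],(800,593),interpolation=cv2.INTER_CUBIC))
cv2.imwrite("pics/scz.png",cv2.resize(s[150:300,260:440],(720,600),interpolation=cv2.INTER_CUBIC))
E
```

```text
(no output)
```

View pics/topz.png

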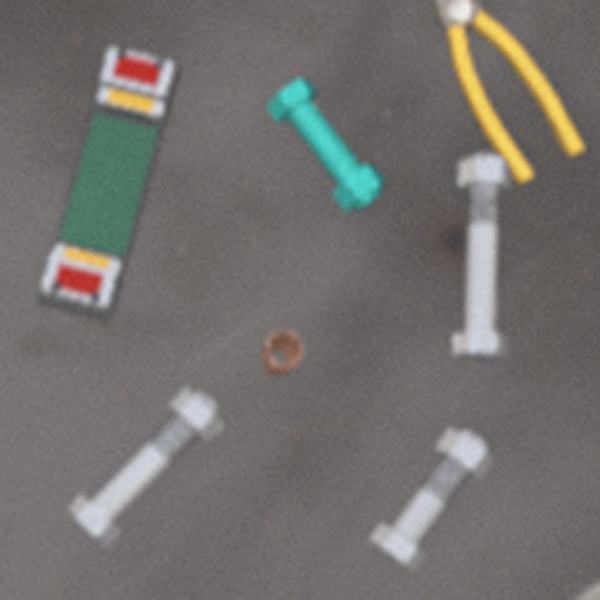

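View pics/topg.png

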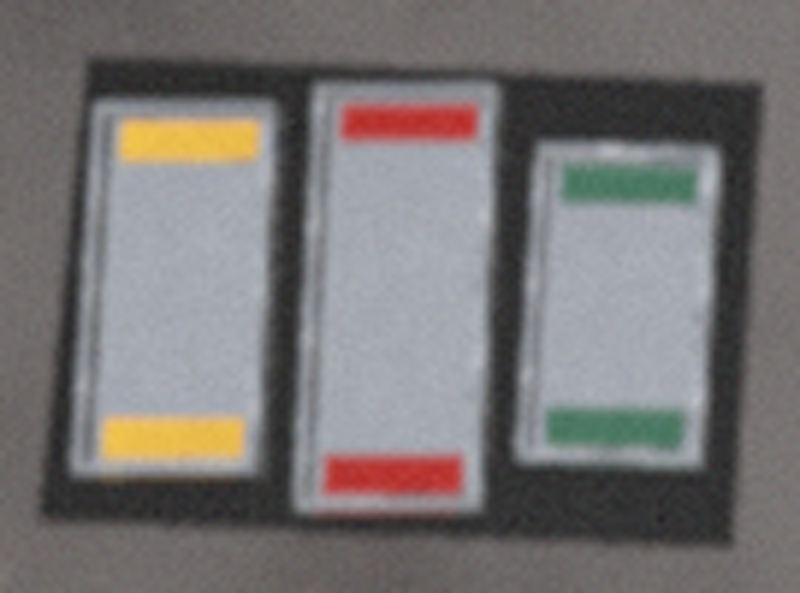

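View pics/scz.png

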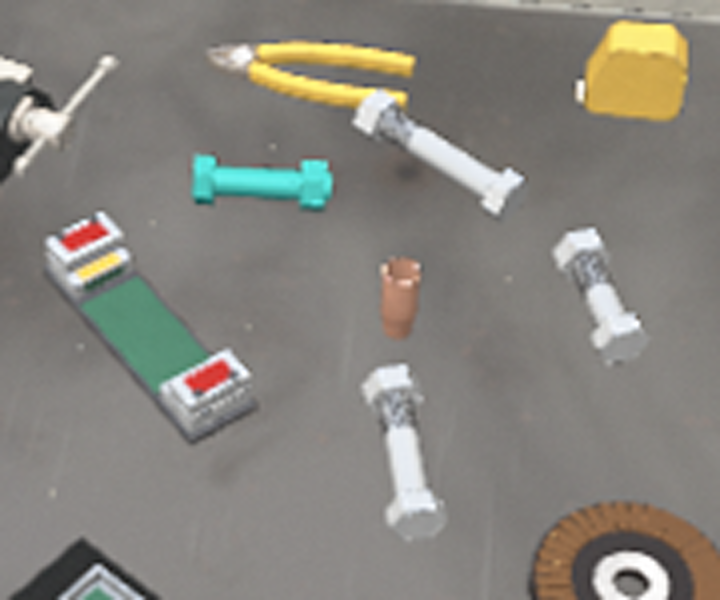

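```bash
cat > meas.py <<'E'
from fit import *
import pickle
out=pickle.load(open("sil.pkl","rb"))
box=lambda x0,x1,y,z0,z1:np.array([(a,b,c) for a in(x0,x1) for b in(-y,y) for c in(z0,z1)])/1000
G=[box(-88,88,25,0,6)]+[box(min(s*60,s*88),max(s*60,s*88),22,6,34) for s in(1,-1)]+[box(min(s*50,s*60),max(s*50,s*60),22,6,20) for s in(1,-1)]
m={c:out[c,"gauge"][0]["pixels"].astype(np.float32) for c in("scene","top")}
for cams in(["scene","top"],["top"],["scene"]):
    print("gauge",cams,np.round(fit({c:m[c] for c in cams},G,(.66,.055,-.25),z=0),4))
def comps(n,im,lo,hi,roi,amin):
    hsv=cv2.cvtColor(im,cv2.COLOR_RGB2HSV)
    k=np.zeros((480,640),np.uint8);x0,y0,x1,y1=roi
    mk=cv2.inRange(hsv,lo,hi); 
    if lo[0]==0 and hi[0]<=10: mk|=cv2.inRange(hsv,(170,lo[1],lo[2]),(180,255,255))
    k[y0:y1,x0:x1]=mk[y0:y1,x0:x1]
    N,_,st,ce=cv2.connectedComponentsWithStats(k)
    return [(ce[i],st[i,4]) for i in range(1,N) if st[i,4]>=amin]
col=dict(red=((0,120,90),(8,255,255)),yellow=((15,110,110),(32,255,255)),green=((50,50,40),(85,255,200)))
if __name__=="__main__":
  for n in("scene","top"):
    im=cv2.cvtColor(cv2.imread(f"pics/{n}0.png"),cv2.COLOR_BGR2RGB)
    g={"scene":(265,195,330,265),"top":(295,170,350,262)}[n]; t={"scene":(195,280,335,405),"top":(135,240,262,330)}[n]
    for c,z in(("red",.034),("yellow",.020),("green",.006)):
        for p,a in comps(n,im,*col[c],g,8): print(n,"gauge",c,a,np.round(p,1),np.round(p2w(n,p[::-1],z)[:2],4))
    for c in col:
        w=[p2w(n,p[::-1],.007)[:2] for p,a in comps(n,im,*col[c],t,40)]
        print(n,"tray",c,np.round(w,4).tolist(),"mid",np.round(np.mean(w,0),4), "len",len(w)==2 and (np.linalg.norm(w[0]-w[1]).round(4),np.arctan2(*(w[0]-w[1])[::-1]).round(3)))
  print({k:0 for k in()})
E
python3 meas.py
```

```text
gauge ['scene', 'top'] [ 0.6626  0.0558 -0.2521  0.2127]
gauge ['top'] [ 0.6615  0.0548 -0.2471  0.1232]
gauge ['scene'] [ 0.6622  0.0571 -0.2552  0.0619]
scene gauge red 37 [280.6 208.6] [0.7321 0.0398]
scene gauge red 47 [311.7 243.9] [0.5926 0.077 ]
scene gauge yellow 17 [284.2 216.1] [0.7162 0.0443]
scene gauge green 15 [285.6 219.3] [0.7152 0.0415]
scene gauge green 446 [295.8 232.5] [0.6642 0.0581]
scene tray red [[0.571, 0.326], [0.4434, 0.3249]] mid [0.5072 0.3255] len (np.float64(0.1277), np.float64(0.009))
scene tray yellow [[0.5638, 0.4063], [0.4562, 0.4054]] mid [0.51   0.4059] len (np.float64(0.1076), np.float64(0.008))
scene tray green [[0.5485, 0.2449], [0.461, 0.2464]] mid [0.5048 0.2457] len (np.float64(0.0875), np.float64(-0.017))
top gauge red 63 [330.7 180.7] [0.7328 0.0368]
top gauge red 69 [313.  243.7] [0.5929 0.0741]
top gauge yellow 47 [329.  189.6] [0.7168 0.0405]
top gauge yellow 31 [315.7 236.7] [0.6109 0.0688]
top gauge green 795 [322.3 214.9] [0.663  0.0551]
top tray red [[0.5722, 0.3228], [0.4441, 0.3219]] mid [0.5082 0.3223] len (np.float64(0.1281), np.float64(0.007))
top tray yellow [[0.5643, 0.403], [0.4565, 0.4013]] mid [0.5104 0.4022] len (np.float64(0.1078), np.float64(0.016))
top tray green [[0.5492, 0.2427], [0.4611, 0.2435]] mid [0.5051 0.2431] len (np.float64(0.0882), np.float64(-0.01))
{}
```

```bash
python3 - <<'E'
from fit import *
B=dict(short=(92,.457,-.1507,-.647),mid=(112,.4768,.0285,-.771),long=(132,.6134,-.1865,-.065))
tiles=[]
for n in("top","scene"):
    im=cv2.imread(f"pics/{n}0.png"); row=[]
    for k,(L,x,y,w) in B.items():
        r,c=w2p(n,(x,y,.015)).round().astype(int)
        K=6;h=32
        z=cv2.resize(im[r-h:r+h,c-h:c+h],None,fx=4,fy=4,interpolation=cv2.INTER_CUBIC)
        m=render(n,bolt_pts(L),x,y,.015,w)[r-h:r+h,c-h:c+h]
        m=cv2.resize(m,None,fx=4,fy=4)
        cs,_=cv2.findContours((m>.5).astype(np.uint8),0,1)
        cv2.drawContours(z,cs,-1,(0,0,255),1); row.append(z)
    tiles.append(np.hstack(row))
cv2.imwrite("pics/ov.png",np.vstack(tiles))
E
```

```text
(no output)
```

View pics/ov.png

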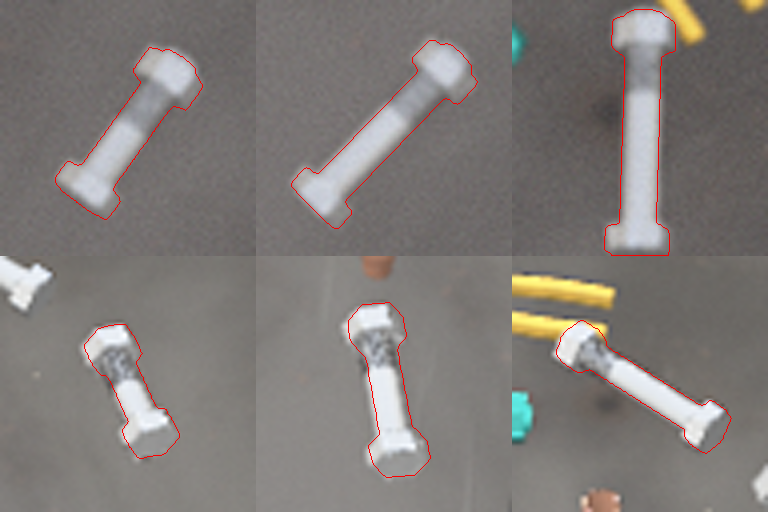

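```bash
cat > plan.py <<'E'
import sys
from h import *
from scipy.spatial.transform import Rotation as Rt
B=dict(short=(.457,-.1507,-.647,0),mid=(.4768,.0285,-.771,0),long=(.6134,-.1865,-.065,0),gauge=(.6628,.0570,-.2605,.006),
 tshort=(.505,.2445,0,.007),tmid=(.510,.404,0,.007),tlong=(.5077,.324,0,.007))
def plan(x,y,yaw,zg):
    s=telemetry.get_state();R=Rt.from_euler("xyz",s["ee_rot"]).as_matrix();p=s["eef_pos"]
    best=None
    for sg in(1,-1):
        X=np.array([0,0,-1.]);Z=sg*np.array([-np.sin(yaw),np.cos(yaw),0]);T=np.c_[X,np.cross(Z,X),Z]
        rv=Rt.from_matrix(R.T@T).as_rotvec()
        if best is None or np.linalg.norm(rv)<np.linalg.norm(best[0]): best=(rv,T)
    rv,T=best
    d=T.T@(np.array([x,y,zg+.159])-p)
    print("t",round(s["t"],2),"grasp",np.round(p+R[:,0]*.159,4),"q",np.round(s["q"],2),"w",round(s["width"],4),"F",np.round(s["force"],1))
    print("turn ax,ay,az:",np.round(np.degrees(rv)/6,3)," then tx,ty,tz:",np.round(d/.025,3),"mm",np.round(d*1000,1),"Zdir",np.round(T[:,2],2))
if __name__=="__main__":
    k=sys.argv[1];h=float(sys.argv[2]);x,y,w,z=B[k]   # h: grasp height over support
    off=float(sys.argv[3]) if len(sys.argv)>3 else 0  # along-axis bolt centre offset ahead of grasp
    plan(x-off*np.cos(w),y-off*np.sin(w),w,z+h)
E
python3 plan.py short .1; python3 -c "
from plan import *
a=Rt.from_euler('xyz',telemetry.get_state()['ee_rot']).as_matrix();print(a.round(2))"
```

```text
t 1.8 grasp [ 0.2135 -0.6403  0.2457] q [-0.96  0.36  0.01 -0.   -1.22 -0.29] w 0.0879 F [ 0.2 -0.2  0.5]
turn ax,ay,az: [ 9.252 -0.     0.   ]  then tx,ty,tz: [ 5.827  4.034 21.499] mm [145.7 100.9 537.5] Zdir [0.6 0.8 0. ]
[[ 0.   -0.95 -0.32]
 [-0.   -0.32  0.95]
 [-1.   -0.   -0.  ]]
```

Call:
play_rows([
  {"gripper": 0.6,"ax": 0.925},
  {"ax": 0.925},
  {"ax": 0.925},
  {"ax": 0.925},
  {"ax": 0.925},
  {"ax": 0.925},
  {"ax": 0.925},
  {"ax": 0.925},
  {"ax": 0.925},
  {"ax": 0.925},
  {"tz": 0.95,"ty": 0.175,"tx": 0.25},
  {"tz": 0.95,"ty": 0.175,"tx": 0.25},
  {"tz": 0.95,"ty": 0.175,"tx": 0.25},
  {"tz": 0.95,"ty": 0.175,"tx": 0.25},
  {"tz": 0.95,"ty": 0.175,"tx": 0.25},
  {"tz": 0.95,"ty": 0.175,"tx": 0.25},
  {"tz": 0.95,"ty": 0.175,"tx": 0.25},
  {"tz": 0.95,"ty": 0.175,"tx": 0.25},
  {"tz": 0.95,"ty": 0.175,"tx": 0.25},
  {"tz": 0.95,"ty": 0.175,"tx": 0.25},
])

```text
invalid input
```

```bash
python3 plan.py short .1
```

```text
t 1.8 grasp [ 0.2135 -0.6403  0.2457] q [-0.96  0.36  0.01 -0.   -1.22 -0.29] w 0.0879 F [ 0.2 -0.2  0.5]
turn ax,ay,az: [ 9.252 -0.     0.   ]  then tx,ty,tz: [ 5.827  4.034 21.499] mm [145.7 100.9 537.5] Zdir [0.6 0.8 0. ]
```

Call:
play_rows([
  {"gripper": 0.6,"tx": 0,"ty": 0,"tz": 0,"ax": 0.925,"ay": 0,"az": 0},
  {"gripper": 0.6,"tx": 0,"ty": 0,"tz": 0,"ax": 0.925,"ay": 0,"az": 0},
  {"gripper": 0.6,"tx": 0,"ty": 0,"tz": 0,"ax": 0.925,"ay": 0,"az": 0},
  {"gripper": 0.6,"tx": 0,"ty": 0,"tz": 0,"ax": 0.925,"ay": 0,"az": 0},
  {"gripper": 0.6,"tx": 0,"ty": 0,"tz": 0,"ax": 0.925,"ay": 0,"az": 0},
  {"gripper": 0.6,"tx": 0,"ty": 0,"tz": 0,"ax": 0.925,"ay": 0,"az": 0},
  {"gripper": 0.6,"tx": 0,"ty": 0,"tz": 0,"ax": 0.925,"ay": 0,"az": 0},
  {"gripper": 0.6,"tx": 0,"ty": 0,"tz": 0,"ax": 0.925,"ay": 0,"az": 0},
  {"gripper": 0.6,"tx": 0,"ty": 0,"tz": 0,"ax": 0.925,"ay": 0,"az": 0},
  {"gripper": 0.6,"tx": 0,"ty": 0,"tz": 0,"ax": 0.925,"ay": 0,"az": 0},
  {"gripper": 0.6,"tx": 0.25,"ty": 0.175,"tz": 0.95,"ax": 0,"ay": 0,"az": 0},
  {"gripper": 0.6,"tx": 0.25,"ty": 0.175,"tz": 0.95,"ax": 0,"ay": 0,"az": 0},
  {"gripper": 0.6,"tx": 0.25,"ty": 0.175,"tz": 0.95,"ax": 0,"ay": 0,"az": 0},
  {"gripper": 0.6,"tx": 0.25,"ty": 0.175,"tz": 0.95,"ax": 0,"ay": 0,"az": 0},
  {"gripper": 0.6,"tx": 0.25,"ty": 0.175,"tz": 0.95,"ax": 0,"ay": 0,"az": 0},
  {"gripper": 0.6,"tx": 0.25,"ty": 0.175,"tz": 0.95,"ax": 0,"ay": 0,"az": 0},
  {"gripper": 0.6,"tx": 0.25,"ty": 0.175,"tz": 0.95,"ax": 0,"ay": 0,"az": 0},
  {"gripper": 0.6,"tx": 0.25,"ty": 0.175,"tz": 0.95,"ax": 0,"ay": 0,"az": 0},
  {"gripper": 0.6,"tx": 0.25,"ty": 0.175,"tz": 0.95,"ax": 0,"ay": 0,"az": 0},
  {"gripper": 0.6,"tx": 0.25,"ty": 0.175,"tz": 0.95,"ax": 0,"ay": 0,"az": 0},
], newtons=30)

```text
t: 3.47
eef_pos: [0.322, -0.4234, 0.3421]
ee_rot: [-1.515, 1.57, -0.591]
force: [1.1, -0.2, 0.8]
width: 0.0524
```

```bash
python3 plan.py short .1
```

```text
t 3.47 grasp [ 0.3221 -0.4234  0.1831] q [-0.55  0.18 -0.39  0.   -1.   -1.67] w 0.0524 F [ 1.1 -0.2  0.8]
turn ax,ay,az: [0.001 0.    0.005]  then tx,ty,tz: [ 3.324  2.267 11.958] mm [ 83.1  56.7 298.9] Zdir [0.6 0.8 0. ]
```

Call:
play_rows([
  {"gripper": 0.6,"tx": 0.256,"ty": 0.175,"tz": 0.92,"ax": 0,"ay": 0,"az": 0},
  {"gripper": 0.6,"tx": 0.256,"ty": 0.175,"tz": 0.92,"ax": 0,"ay": 0,"az": 0},
  {"gripper": 0.6,"tx": 0.256,"ty": 0.175,"tz": 0.92,"ax": 0,"ay": 0,"az": 0},
  {"gripper": 0.6,"tx": 0.256,"ty": 0.175,"tz": 0.92,"ax": 0,"ay": 0,"az": 0},
  {"gripper": 0.6,"tx": 0.256,"ty": 0.175,"tz": 0.92,"ax": 0,"ay": 0,"az": 0},
  {"gripper": 0.6,"tx": 0.256,"ty": 0.175,"tz": 0.92,"ax": 0,"ay": 0,"az": 0},
  {"gripper": 0.6,"tx": 0.256,"ty": 0.175,"tz": 0.92,"ax": 0,"ay": 0,"az": 0},
  {"gripper": 0.6,"tx": 0.256,"ty": 0.175,"tz": 0.92,"ax": 0,"ay": 0,"az": 0},
  {"gripper": 0.6,"tx": 0.256,"ty": 0.175,"tz": 0.92,"ax": 0,"ay": 0,"az": 0},
  {"gripper": 0.6,"tx": 0.256,"ty": 0.175,"tz": 0.92,"ax": 0,"ay": 0,"az": 0},
  {"gripper": 0.6,"tx": 0.256,"ty": 0.175,"tz": 0.92,"ax": 0,"ay": 0,"az": 0},
  {"gripper": 0.6,"tx": 0.256,"ty": 0.175,"tz": 0.92,"ax": 0,"ay": 0,"az": 0},
  {"gripper": 0.6,"tx": 0.256,"ty": 0.18,"tz": 0.92,"ax": 0,"ay": 0,"az": 0},
  {"gripper": 0.6,"tx": 0.5,"ty": 0,"tz": 0,"ax": 0,"ay": 0,"az": 0},
  {"gripper": 0.6,"tx": 0.5,"ty": 0,"tz": 0,"ax": 0,"ay": 0,"az": 0},
  {"gripper": 0.6,"tx": 0.5,"ty": 0,"tz": 0,"ax": 0,"ay": 0,"az": 0},
  {"gripper": 0.6,"tx": 0,"ty": 0,"tz": 0,"ax": 0,"ay": 0,"az": 0},
])

```text
t: 4.88
eef_pos: [0.4557, -0.1513, 0.2197]
ee_rot: [2.204, 1.568, 3.129]
force: [0.0, 0.3, -0.1]
width: 0.0524
```

```bash
python3 plan.py short .029; python3 - <<'E'
from h import *
import cv2
a=[]
for n in("top","scene"):
    im=optics.grab_frame(n)[:,:,::-1]; r,c=w2p(n,(.457,-.1507,.03)).astype(int)
    a.append(cv2.resize(im[r-60:r+60,c-60:c+60],(400,400),interpolation=cv2.INTER_CUBIC))
cv2.imwrite("pics/a1.png",np.hstack(a))
E
```

```text
t 4.88 grasp [ 0.4552 -0.1512  0.0607] q [ 0.09  0.25 -0.64 -0.   -0.68 -2.31] w 0.0524 F [ 0.   0.3 -0.1]
turn ax,ay,az: [ 0.003 -0.018 -0.024]  then tx,ty,tz: [ 1.267 -0.028  0.049] mm [31.7 -0.7  1.2] Zdir [0.6 0.8 0. ]
```

View pics/a1.png

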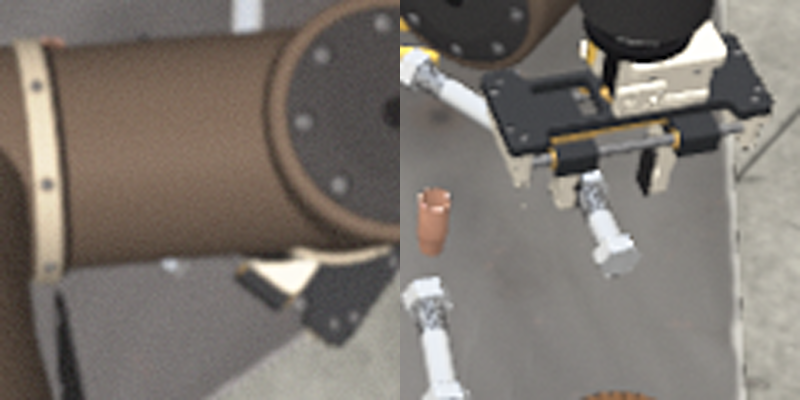

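Call:
play_rows([
  {"gripper": 0.6,"tx": 0.5,"ty": 0,"tz": 0.03,"ax": 0,"ay": 0,"az": 0},
  {"gripper": 0.6,"tx": 0.4,"ty": 0,"tz": 0,"ax": 0,"ay": 0,"az": 0},
  {"gripper": 0.6,"tx": 0.36,"ty": 0,"tz": 0,"ax": 0,"ay": 0,"az": 0},
  {"gripper": 0,"tx": 0,"ty": 0,"tz": 0,"ax": 0,"ay": 0,"az": 0},
  {"gripper": 0,"tx": 0,"ty": 0,"tz": 0,"ax": 0,"ay": 0,"az": 0},
  {"gripper": 0,"tx": 0,"ty": 0,"tz": 0,"ax": 0,"ay": 0,"az": 0},
  {"gripper": 0,"tx": 0,"ty": 0,"tz": 0,"ax": 0,"ay": 0,"az": 0},
  {"gripper": 0,"tx": 0,"ty": 0,"tz": 0,"ax": 0,"ay": 0,"az": 0},
  {"gripper": 0,"tx": 0,"ty": 0,"tz": 0,"ax": 0,"ay": 0,"az": 0},
  {"gripper": 0,"tx": 0,"ty": 0,"tz": 0,"ax": 0,"ay": 0,"az": 0},
  {"gripper": 0,"tx": 0,"ty": 0,"tz": 0,"ax": 0,"ay": 0,"az": 0},
])

```text
t: 5.9
eef_pos: [0.4571, -0.1509, 0.1904]
ee_rot: [-0.969, 1.57, -0.045]
force: [-0.6, 0.2, 5.3]
width: 0.0192
```

```bash
python3 plan.py short .029
```

```text
t 5.9 grasp [ 0.4572 -0.1509  0.0314] q [ 0.09  0.3  -0.67  0.   -0.6  -2.31] w 0.0192 F [-0.6  0.2  5.3]
turn ax,ay,az: [0.004 0.004 0.006]  then tx,ty,tz: [0.096 0.007 0.003] mm [2.4 0.2 0.1] Zdir [0.6 0.8 0. ]
```

Call:
play_rows([
  {"gripper": 0.4,"tx": 0,"ty": 0,"tz": 0,"ax": 0,"ay": 0,"az": 0},
  {"gripper": 0.4,"tx": 0,"ty": 0,"tz": 0,"ax": 0,"ay": 0,"az": 0},
  {"gripper": 0.4,"tx": 0,"ty": 0,"tz": 0,"ax": 0,"ay": 0,"az": 0},
  {"gripper": 0.4,"tx": 0.12,"ty": 0,"tz": 0,"ax": 0,"ay": 0,"az": 0},
  {"gripper": 0.4,"tx": 0,"ty": 0,"tz": 0,"ax": 0,"ay": 0,"az": 0},
  {"gripper": 0.4,"tx": 0,"ty": 0,"tz": 0,"ax": 0,"ay": 0,"az": 0},
], newtons=30)

```text
t: 6.4
eef_pos: [0.4567, -0.1509, 0.1866]
ee_rot: [2.255, 1.57, -3.104]
force: [-0.1, 1.1, 0.0]
width: 0.0349
```

```bash
python3 plan.py short .026
```

```text
t 6.4 grasp [ 0.4566 -0.1509  0.0276] q [ 0.09  0.31 -0.67 -0.   -0.59 -2.31] w 0.0349 F [-0.1  1.1  0. ]
turn ax,ay,az: [ 0.    -0.005 -0.006]  then tx,ty,tz: [ 0.064 -0.005  0.014] mm [ 1.6 -0.1  0.4] Zdir [0.6 0.8 0. ]
```

Call:
play_rows([
  {"gripper": 0.4,"tx": 0.1,"ty": 0,"tz": 0,"ax": 0,"ay": 0,"az": 0},
  {"gripper": 0.4,"tx": 0,"ty": 0,"tz": 0,"ax": 0,"ay": 0,"az": 0},
  {"gripper": 0,"tx": 0,"ty": 0,"tz": 0,"ax": 0,"ay": 0,"az": 0},
  {"gripper": 0,"tx": 0,"ty": 0,"tz": 0,"ax": 0,"ay": 0,"az": 0},
  {"gripper": 0,"tx": 0,"ty": 0,"tz": 0,"ax": 0,"ay": 0,"az": 0},
  {"gripper": 0,"tx": 0,"ty": 0,"tz": 0,"ax": 0,"ay": 0,"az": 0},
  {"gripper": 0,"tx": 0,"ty": 0,"tz": 0,"ax": 0,"ay": 0,"az": 0},
])

```text
t: 6.98
eef_pos: [0.4569, -0.1509, 0.1845]
ee_rot: [-0.883, 1.571, 0.04]
force: [0.1, 0.2, -0.2]
width: 0.0189
```

```bash
python3 plan.py short .025
```

```text
t 6.98 grasp [ 0.4569 -0.1509  0.0255] q [ 0.09  0.31 -0.67  0.   -0.58 -2.31] w 0.0189 F [ 0.1  0.2 -0.2]
turn ax,ay,az: [0.002 0.001 0.001]  then tx,ty,tz: [0.02  0.002 0.008] mm [0.5 0.  0.2] Zdir [0.6 0.8 0. ]
```

Call:
play_rows([
  {"gripper": 0,"tx": -0.4,"ty": 0,"tz": 0,"ax": 0,"ay": 0,"az": 0},
  {"gripper": 0,"tx": -0.8,"ty": 0,"tz": 0,"ax": 0,"ay": 0,"az": 0},
  {"gripper": 0,"tx": -0.8,"ty": 0,"tz": 0,"ax": 0,"ay": 0,"az": 0},
  {"gripper": 0,"tx": -0.8,"ty": 0,"tz": 0,"ax": 0,"ay": 0,"az": 0},
  {"gripper": 0,"tx": -0.8,"ty": 0,"tz": 0,"ax": 0,"ay": 0,"az": 0},
  {"gripper": 0,"tx": -0.4,"ty": 0,"tz": 0,"ax": 0,"ay": 0,"az": 0},
])

```text
t: 7.48
eef_pos: [0.4571, -0.151, 0.2867]
ee_rot: [-0.952, 1.568, -0.028]
force: [1.3, -0.5, -1.6]
width: 0.0192
```

```bash
python3 plan.py gauge .105
```

```text
t 7.48 grasp [ 0.4575 -0.151   0.1277] q [ 0.09  0.16 -0.57  0.   -0.85 -2.31] w 0.0192 F [ 1.3 -0.5 -1.6]
turn ax,ay,az: [-3.687  0.01   0.021]  then tx,ty,tz: [ 0.666 -5.807 10.156] mm [  16.7 -145.2  253.9] Zdir [0.26 0.97 0.  ]
```

Call:
play_rows([
  {"gripper": 0,"tx": 0,"ty": 0,"tz": 0,"ax": -0.922,"ay": 0,"az": 0},
  {"gripper": 0,"tx": 0,"ty": 0,"tz": 0,"ax": -0.922,"ay": 0,"az": 0},
  {"gripper": 0,"tx": 0,"ty": 0,"tz": 0,"ax": -0.922,"ay": 0,"az": 0},
  {"gripper": 0,"tx": 0,"ty": 0,"tz": 0,"ax": -0.922,"ay": 0,"az": 0},
  {"gripper": 0,"tx": 0.055,"ty": -0.48,"tz": 0.85,"ax": 0,"ay": 0,"az": 0},
  {"gripper": 0,"tx": 0.055,"ty": -0.48,"tz": 0.85,"ax": 0,"ay": 0,"az": 0},
  {"gripper": 0,"tx": 0.055,"ty": -0.48,"tz": 0.85,"ax": 0,"ay": 0,"az": 0},
  {"gripper": 0,"tx": 0.055,"ty": -0.48,"tz": 0.85,"ax": 0,"ay": 0,"az": 0},
  {"gripper": 0,"tx": 0.055,"ty": -0.48,"tz": 0.85,"ax": 0,"ay": 0,"az": 0},
  {"gripper": 0,"tx": 0.055,"ty": -0.48,"tz": 0.85,"ax": 0,"ay": 0,"az": 0},
  {"gripper": 0,"tx": 0.055,"ty": -0.48,"tz": 0.85,"ax": 0,"ay": 0,"az": 0},
  {"gripper": 0,"tx": 0.055,"ty": -0.48,"tz": 0.85,"ax": 0,"ay": 0,"az": 0},
  {"gripper": 0,"tx": 0.055,"ty": -0.48,"tz": 0.85,"ax": 0,"ay": 0,"az": 0},
  {"gripper": 0,"tx": 0.055,"ty": -0.48,"tz": 0.85,"ax": 0,"ay": 0,"az": 0},
  {"gripper": 0,"tx": 0.055,"ty": -0.48,"tz": 0.85,"ax": 0,"ay": 0,"az": 0},
  {"gripper": 0,"tx": 0.055,"ty": -0.48,"tz": 0.75,"ax": 0,"ay": 0,"az": 0},
  {"gripper": 0,"tx": 0,"ty": 0,"tz": 0,"ax": 0,"ay": 0,"az": 0},
  {"gripper": 0,"tx": 0,"ty": 0,"tz": 0,"ax": 0,"ay": 0,"az": 0},
  {"gripper": 0,"tx": 0,"ty": 0,"tz": 0,"ax": 0,"ay": 0,"az": 0},
])

```text
t: 9.07
eef_pos: [0.6605, 0.0558, 0.2672]
ee_rot: [2.029, 1.569, -2.944]
force: [-0.4, -0.4, -2.5]
width: 0.0193
```

```bash
cat > snap.py <<'E'
import sys,cv2
from h import *
x,y,z=map(float,sys.argv[2:5]);h=int(sys.argv[5]) if len(sys.argv)>5 else 60
a=[]
for n in("top","scene"):
    im=optics.grab_frame(n); cv2.imwrite(f"pics/{sys.argv[1]}_{n}.png",im[:,:,::-1])
    im=im[:,:,::-1];r,c=w2p(n,(x,y,z)).astype(int)
    r=min(max(r,h),480-h);c=min(max(c,h),640-h)
    a.append(cv2.resize(im[r-h:r+h,c-h:c+h],(400,400),interpolation=cv2.INTER_CUBIC))
cv2.imwrite(f"pics/{sys.argv[1]}.png",np.hstack(a))
E
python3 plan.py gauge .04; python3 snap.py b1 .6628 .057 .05
```

```text
t 9.07 grasp [0.6602 0.0557 0.1082] q [ 0.38  0.45 -0.18 -0.   -0.94 -2.21] w 0.0193 F [-0.4 -0.4 -2.5]
turn ax,ay,az: [-0.002 -0.007 -0.014]  then tx,ty,tz: [ 2.489 -0.077  0.071] mm [62.2 -1.9  1.8] Zdir [0.26 0.97 0.  ]
```

View pics/b1.png

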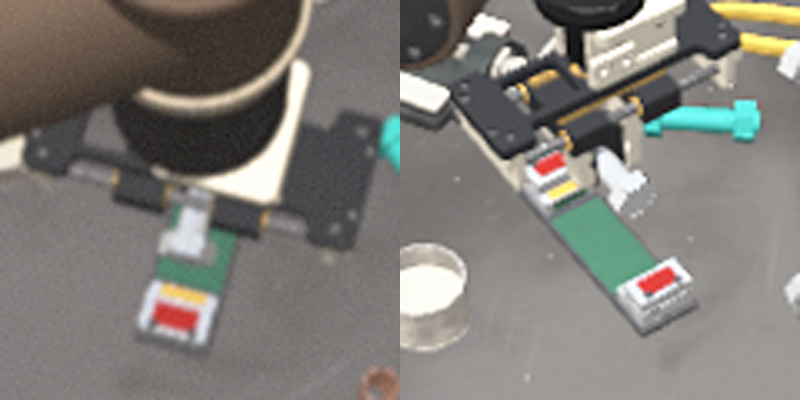

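```bash
cat > over.py <<'E'
# overlay model bolt at pose on saved picture pair: name L x y zaxis yaw
import sys
from fit import *
nm=sys.argv[1];L,x,y,z,w=map(float,sys.argv[2:7]);t=[]
for n in("top","scene"):
    im=cv2.imread(f"pics/{nm}_{n}.png");r,c=w2p(n,(x,y,z)).round().astype(int);h=40
    q=cv2.resize(im[r-h:r+h,c-h:c+h],None,fx=5,fy=5,interpolation=cv2.INTER_CUBIC)
    for p in bolt_pts(L):
        m=cv2.resize(render(n,[p],x,y,z,w)[r-h:r+h,c-h:c+h],None,fx=5,fy=5)
        cs,_=cv2.findContours((m>.5).astype(np.uint8),0,1);cv2.drawContours(q,cs,-1,(255,0,255),1)
    t.append(q)
cv2.imwrite(f"pics/{nm}_ov.png",np.hstack(t))
E
python3 over.py b1 92 .6602 .0557 .0977 -.2605
```

```text
(no output)
```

View pics/b1_ov.png

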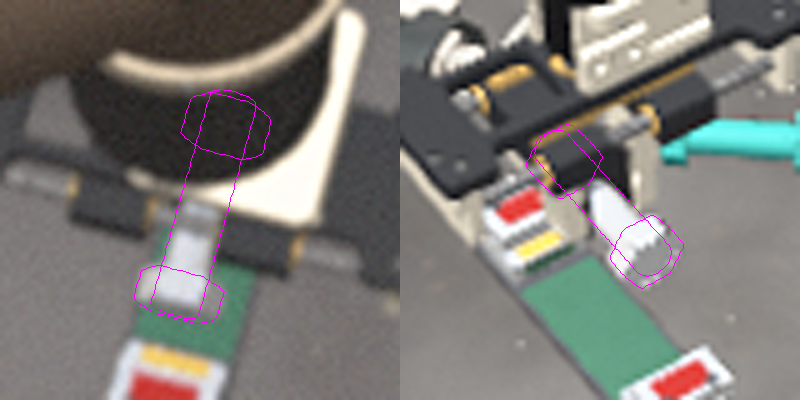

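Call:
play_rows([
  {"gripper": 0,"tx": 0,"ty": -0.05,"tz": 0.07,"ax": 0,"ay": 0,"az": 0},
  {"gripper": 0,"tx": 0.6,"ty": 0,"tz": 0,"ax": 0,"ay": 0,"az": 0},
  {"gripper": 0,"tx": 0.6,"ty": 0,"tz": 0,"ax": 0,"ay": 0,"az": 0},
  {"gripper": 0,"tx": 0.6,"ty": 0,"tz": 0,"ax": 0,"ay": 0,"az": 0},
  {"gripper": 0,"tx": 0.2,"ty": 0,"tz": 0,"ax": 0,"ay": 0,"az": 0},
  {"gripper": 0,"tx": 0,"ty": 0,"tz": 0,"ax": 0,"ay": 0,"az": 0},
  {"gripper": 0,"tx": 0,"ty": 0,"tz": 0,"ax": 0,"ay": 0,"az": 0},
  {"gripper": 0,"tx": 0,"ty": 0,"tz": 0,"ax": 0,"ay": 0,"az": 0},
])

```text
t: 9.83
eef_pos: [0.6632, 0.0573, 0.2191]
ee_rot: [-1.129, 1.569, 0.181]
force: [0.1, 1.0, -1.1]
width: 0.0191
```

```bash
python3 plan.py gauge .0255; python3 snap.py b2 .6628 .057 .03 50
```

```text
t 9.83 grasp [0.6634 0.0574 0.0601] q [ 0.38  0.5  -0.22  0.   -0.85 -2.21] w 0.0191 F [ 0.1  1.  -1.1]
turn ax,ay,az: [-0.     0.006  0.013]  then tx,ty,tz: [ 1.144  0.01  -0.016] mm [28.6  0.3 -0.4] Zdir [0.26 0.97 0.  ]
```

View pics/b2.png

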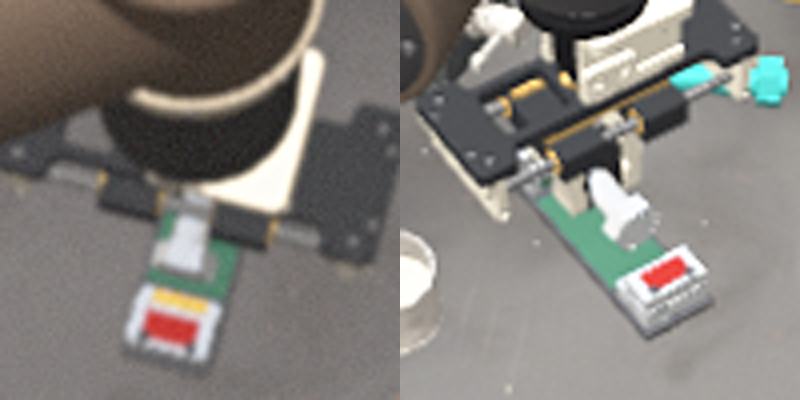

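Call:
play_rows([
  {"gripper": 0,"tx": 0.3,"ty": 0.05,"tz": 0,"ax": 0,"ay": 0,"az": 0},
  {"gripper": 0,"tx": 0.3,"ty": 0,"tz": 0,"ax": 0,"ay": 0,"az": 0},
  {"gripper": 0,"tx": 0.2,"ty": 0,"tz": 0,"ax": 0,"ay": 0,"az": 0},
  {"gripper": 0,"tx": 0.15,"ty": 0,"tz": 0,"ax": 0,"ay": 0,"az": 0},
  {"gripper": 0,"tx": 0.1,"ty": 0,"tz": 0,"ax": 0,"ay": 0,"az": 0},
  {"gripper": 0,"tx": 0.05,"ty": 0,"tz": 0,"ax": 0,"ay": 0,"az": 0},
  {"gripper": 0,"tx": 0,"ty": 0,"tz": 0,"ax": 0,"ay": 0,"az": 0},
  {"gripper": 0,"tx": 0,"ty": 0,"tz": 0,"ax": 0,"ay": 0,"az": 0},
])

```text
t: 10.6
eef_pos: [0.6615, 0.0576, 0.1905]
ee_rot: [2.91, 1.571, -2.063]
force: [-1.1, -0.2, 1.3]
width: 0.0195
```

```bash
python3 plan.py gauge .0255
```

```text
t 10.6 grasp [0.6615 0.0576 0.0315] q [ 0.38  0.53 -0.25  0.   -0.79 -2.21] w 0.0195 F [-1.1 -0.2  1.3]
turn ax,ay,az: [-0.001 -0.001 -0.   ]  then tx,ty,tz: [ 0.001 -0.056 -0.011] mm [ 0.  -1.4 -0.3] Zdir [0.26 0.97 0.  ]
```

Call:
play_rows([
  {"gripper": 0.35,"tx": 0,"ty": 0,"tz": 0,"ax": 0,"ay": 0,"az": 0},
  {"gripper": 0.35,"tx": 0,"ty": 0,"tz": 0,"ax": 0,"ay": 0,"az": 0},
  {"gripper": 0.35,"tx": 0,"ty": 0,"tz": 0,"ax": 0,"ay": 0,"az": 0},
  {"gripper": 0.35,"tx": 0,"ty": 0,"tz": 0,"ax": 0,"ay": 0,"az": 0},
  {"gripper": 0.35,"tx": 0,"ty": 0,"tz": 0,"ax": 0,"ay": 0,"az": 0},
  {"gripper": 0.35,"tx": 0,"ty": 0,"tz": 0,"ax": 0,"ay": 0,"az": 0},
])

```text
t: 11.1
eef_pos: [0.6616, 0.0576, 0.1905]
ee_rot: [-0.84, 1.571, 0.47]
force: [0.7, -0.2, -0.0]
width: 0.0306
```

```bash
python3 plan.py gauge .0255; python3 snap.py b3 .6628 .057 .02 50;python3 over.py b3 92 .6628 .057 .021 -.2605
```

```text
t 11.1 grasp [0.6616 0.0577 0.0315] q [ 0.38  0.53 -0.25 -0.   -0.79 -2.21] w 0.0306 F [ 0.7 -0.2 -0. ]
turn ax,ay,az: [-0.002  0.001  0.001]  then tx,ty,tz: [-0.001 -0.054 -0.012] mm [-0.  -1.4 -0.3] Zdir [0.26 0.97 0.  ]
```

View pics/b3_ov.png

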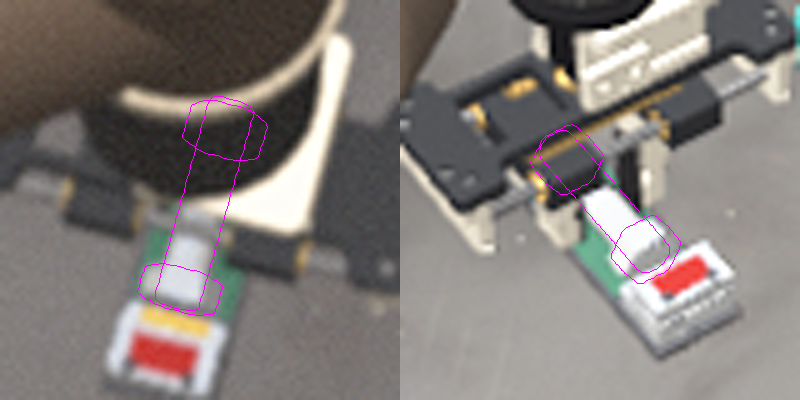

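Call:
play_rows([
  {"gripper": 0,"tx": 0,"ty": 0,"tz": 0,"ax": 0,"ay": 0,"az": 0},
  {"gripper": 0,"tx": 0,"ty": 0,"tz": 0,"ax": 0,"ay": 0,"az": 0},
  {"gripper": 0,"tx": 0,"ty": 0,"tz": 0,"ax": 0,"ay": 0,"az": 0},
  {"gripper": 0,"tx": 0,"ty": 0,"tz": 0,"ax": 0,"ay": 0,"az": 0},
  {"gripper": 0,"tx": 0,"ty": 0,"tz": 0,"ax": 0,"ay": 0,"az": 0},
  {"gripper": 0,"tx": 0,"ty": 0,"tz": 0,"ax": 0,"ay": 0,"az": 0},
  {"gripper": 0,"tx": -0.4,"ty": 0,"tz": 0,"ax": 0,"ay": 0,"az": 0},
  {"gripper": 0,"tx": -0.8,"ty": 0,"tz": 0,"ax": 0,"ay": 0,"az": 0},
  {"gripper": 0,"tx": -0.8,"ty": 0,"tz": 0,"ax": 0,"ay": 0,"az": 0},
  {"gripper": 0,"tx": -0.8,"ty": 0,"tz": 0,"ax": 0,"ay": 0,"az": 0},
])

```text
t: 12.03
eef_pos: [0.6613, 0.0576, 0.2615]
ee_rot: [2.127, 1.57, -2.846]
force: [1.4, 0.2, -1.0]
width: 0.0191
```

```bash
python3 plan.py tshort .08
```

```text
t 12.03 grasp [0.6612 0.0575 0.1025] q [ 0.38  0.46 -0.19 -0.   -0.93 -2.21] w 0.0191 F [ 1.4  0.2 -1. ]
turn ax,ay,az: [-2.49  -0.004 -0.008]  then tx,ty,tz: [0.62  6.252 7.477] mm [ 15.5 156.3 186.9] Zdir [-0.  1.  0.]
```

Call:
play_rows([
  {"gripper": 0,"tx": 0,"ty": 0,"tz": 0,"ax": -0.83,"ay": 0,"az": 0},
  {"gripper": 0,"tx": 0,"ty": 0,"tz": 0,"ax": -0.83,"ay": 0,"az": 0},
  {"gripper": 0,"tx": 0,"ty": 0,"tz": 0,"ax": -0.83,"ay": 0,"az": 0},
  {"gripper": 0,"tx": 0,"ty": 0.625,"tz": 0.748,"ax": 0,"ay": 0,"az": 0},
  {"gripper": 0,"tx": 0,"ty": 0.625,"tz": 0.748,"ax": 0,"ay": 0,"az": 0},
  {"gripper": 0,"tx": 0,"ty": 0.625,"tz": 0.748,"ax": 0,"ay": 0,"az": 0},
  {"gripper": 0,"tx": 0,"ty": 0.625,"tz": 0.748,"ax": 0,"ay": 0,"az": 0},
  {"gripper": 0,"tx": 0,"ty": 0.625,"tz": 0.748,"ax": 0,"ay": 0,"az": 0},
  {"gripper": 0,"tx": 0,"ty": 0.625,"tz": 0.748,"ax": 0,"ay": 0,"az": 0},
  {"gripper": 0,"tx": 0,"ty": 0.625,"tz": 0.748,"ax": 0,"ay": 0,"az": 0},
  {"gripper": 0,"tx": 0,"ty": 0.625,"tz": 0.748,"ax": 0,"ay": 0,"az": 0},
  {"gripper": 0,"tx": 0,"ty": 0.625,"tz": 0.748,"ax": 0,"ay": 0,"az": 0},
  {"gripper": 0,"tx": 0,"ty": 0.625,"tz": 0.748,"ax": 0,"ay": 0,"az": 0},
  {"gripper": 0,"tx": 0.5,"ty": 0,"tz": 0,"ax": 0,"ay": 0,"az": 0},
  {"gripper": 0,"tx": 0.6,"ty": 0,"tz": 0,"ax": 0,"ay": 0,"az": 0},
  {"gripper": 0,"tx": 0.4,"ty": 0,"tz": 0,"ax": 0,"ay": 0,"az": 0},
  {"gripper": 0,"tx": 0,"ty": 0,"tz": 0,"ax": 0,"ay": 0,"az": 0},
  {"gripper": 0,"tx": 0,"ty": 0,"tz": 0,"ax": 0,"ay": 0,"az": 0},
])

```text
t: 13.53
eef_pos: [0.5053, 0.2444, 0.2228]
ee_rot: [2.448, 1.569, -2.265]
force: [0.1, 1.2, -1.9]
width: 0.0193
```

```bash
python3 plan.py tshort .0285; python3 snap.py c1 .505 .2445 .03 50
```

```text
t 13.53 grasp [0.5051 0.2442 0.0638] q [ 0.8   0.36 -0.46  0.   -0.75 -2.37] w 0.0193 F [ 0.1  1.2 -1.9]
turn ax,ay,az: [-0.001 -0.01  -0.008]  then tx,ty,tz: [1.133 0.011 0.005] mm [28.3  0.3  0.1] Zdir [-0.  1.  0.]
```

View pics/c1.png

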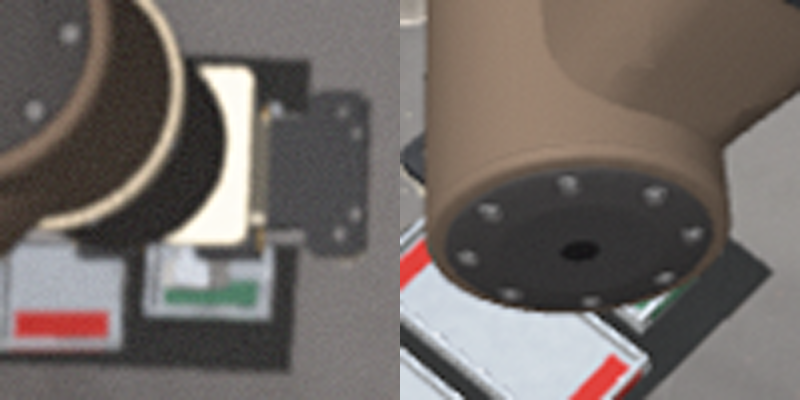

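Call:
play_rows([
  {"gripper": 0,"tx": 0.4,"ty": 0,"tz": 0,"ax": 0,"ay": 0,"az": 0},
  {"gripper": 0,"tx": 0.4,"ty": 0,"tz": 0,"ax": 0,"ay": 0,"az": 0},
  {"gripper": 0,"tx": 0.2,"ty": 0,"tz": 0,"ax": 0,"ay": 0,"az": 0},
  {"gripper": 0,"tx": 0.1,"ty": 0,"tz": 0,"ax": 0,"ay": 0,"az": 0},
  {"gripper": 0,"tx": 0.03,"ty": 0,"tz": 0,"ax": 0,"ay": 0,"az": 0},
  {"gripper": 0,"tx": 0,"ty": 0,"tz": 0,"ax": 0,"ay": 0,"az": 0},
])

```text
t: 14.13
eef_pos: [0.5052, 0.2446, 0.1943]
ee_rot: [2.423, 1.57, -2.289]
force: [0.9, -0.1, -1.6]
width: 0.0191
```

```bash
python3 plan.py tshort .0255
```

```text
t 14.13 grasp [0.5052 0.2445 0.0353] q [ 0.8   0.4  -0.49  0.   -0.69 -2.37] w 0.0191 F [ 0.9 -0.1 -1.6]
turn ax,ay,az: [ 0.001 -0.006 -0.005]  then tx,ty,tz: [ 0.112  0.009 -0.005] mm [ 2.8  0.2 -0.1] Zdir [-0.  1.  0.]
```

Call:
play_rows([
  {"gripper": 0,"tx": 0.04,"ty": 0,"tz": 0,"ax": 0,"ay": 0,"az": 0},
  {"gripper": 0,"tx": 0.04,"ty": 0,"tz": 0,"ax": 0,"ay": 0,"az": 0},
  {"gripper": 0,"tx": 0,"ty": 0,"tz": 0,"ax": 0,"ay": 0,"az": 0},
  {"gripper": 0,"tx": 0,"ty": 0,"tz": 0,"ax": 0,"ay": 0,"az": 0},
])

```text
t: 14.47
eef_pos: [0.5052, 0.2447, 0.1928]
ee_rot: [-0.806, 1.571, 0.765]
force: [0.0, 0.5, -1.7]
width: 0.0188
```

```bash
python3 plan.py tshort .0255
```

```text
t 14.47 grasp [0.5053 0.2447 0.0338] q [ 0.8   0.4  -0.49  0.   -0.68 -2.37] w 0.0188 F [ 0.   0.5 -1.7]
turn ax,ay,az: [0.002 0.002 0.002]  then tx,ty,tz: [ 0.054  0.01  -0.007] mm [ 1.3  0.2 -0.2] Zdir [-0.  1.  0.]
```

Call:
play_rows([
  {"gripper": 0.27,"tx": 0,"ty": 0,"tz": 0,"ax": 0,"ay": 0,"az": 0},
  {"gripper": 0.27,"tx": 0,"ty": 0,"tz": 0,"ax": 0,"ay": 0,"az": 0},
  {"gripper": 0.27,"tx": 0,"ty": 0,"tz": 0,"ax": 0,"ay": 0,"az": 0},
  {"gripper": 0.27,"tx": 0,"ty": 0,"tz": 0,"ax": 0,"ay": 0,"az": 0},
  {"gripper": 0.27,"tx": -0.2,"ty": 0,"tz": 0,"ax": 0,"ay": 0,"az": 0},
  {"gripper": 0.4,"tx": -0.4,"ty": 0,"tz": 0,"ax": 0,"ay": 0,"az": 0},
  {"gripper": 0.6,"tx": -0.8,"ty": 0,"tz": 0,"ax": 0,"ay": 0,"az": 0},
  {"gripper": 0.6,"tx": -0.8,"ty": 0,"tz": 0,"ax": 0,"ay": 0,"az": 0},
  {"gripper": 0.6,"tx": -0.8,"ty": 0,"tz": 0,"ax": 0,"ay": 0,"az": 0},
], newtons=10)

```text
t: 15.22
eef_pos: [0.5052, 0.2446, 0.2695]
ee_rot: [-1.374, 1.571, 0.197]
force: [-0.5, 0.4, -0.1]
width: 0.045
```

```bash
python3 plan.py mid .09
```

```text
t 15.22 grasp [0.5053 0.2446 0.1105] q [ 0.8   0.3  -0.42  0.   -0.85 -2.37] w 0.045 F [-0.5  0.4 -0.1]
turn ax,ay,az: [7.365e+00 2.000e-03 2.000e-03]  then tx,ty,tz: [ 0.818 -5.208 -6.993] mm [  20.5 -130.2 -174.8] Zdir [0.7  0.72 0.  ]
```

Call:
play_rows([
  {"gripper": 0.6,"tx": 0,"ty": 0.125,"tz": -0.96,"ax": 0,"ay": 0,"az": 0},
  {"gripper": 0.6,"tx": 0,"ty": 0.125,"tz": -0.96,"ax": 0,"ay": 0,"az": 0},
  {"gripper": 0.6,"tx": 0,"ty": 0.125,"tz": -0.96,"ax": 0,"ay": 0,"az": 0},
  {"gripper": 0.6,"tx": 0,"ty": 0.125,"tz": -0.96,"ax": 0,"ay": 0,"az": 0},
  {"gripper": 0.6,"tx": 0,"ty": 0.125,"tz": -0.96,"ax": 0,"ay": 0,"az": 0},
  {"gripper": 0.6,"tx": 0,"ty": 0.125,"tz": -0.96,"ax": 0,"ay": 0,"az": 0},
  {"gripper": 0.6,"tx": 0,"ty": 0.125,"tz": -0.96,"ax": 0,"ay": 0,"az": 0},
  {"gripper": 0.6,"tx": 0,"ty": 0.125,"tz": -0.96,"ax": 0,"ay": 0,"az": 0},
  {"gripper": 0.6,"tx": 0,"ty": 0.125,"tz": -0.96,"ax": 0,"ay": 0,"az": 0},
  {"gripper": 0.6,"tx": 0,"ty": 0,"tz": 0,"ax": 0.92,"ay": 0,"az": 0},
  {"gripper": 0.6,"tx": 0,"ty": 0,"tz": 0,"ax": 0.92,"ay": 0,"az": 0},
  {"gripper": 0.6,"tx": 0,"ty": 0,"tz": 0,"ax": 0.92,"ay": 0,"az": 0},
  {"gripper": 0.6,"tx": 0,"ty": 0,"tz": 0,"ax": 0.92,"ay": 0,"az": 0},
  {"gripper": 0.6,"tx": 0,"ty": 0,"tz": 0,"ax": 0.92,"ay": 0,"az": 0},
  {"gripper": 0.6,"tx": 0,"ty": 0,"tz": 0,"ax": 0.92,"ay": 0,"az": 0},
  {"gripper": 0.6,"tx": 0,"ty": 0,"tz": 0,"ax": 0.92,"ay": 0,"az": 0},
  {"gripper": 0.6,"tx": 0.8,"ty": 0,"tz": 0,"ax": 0.92,"ay": 0,"az": 0},
  {"gripper": 0.6,"tx": 0.8,"ty": 0,"tz": 0,"ax": 0,"ay": 0,"az": 0},
  {"gripper": 0.6,"tx": 0.3,"ty": 0,"tz": 0,"ax": 0,"ay": 0,"az": 0},
  {"gripper": 0.6,"tx": 0,"ty": 0,"tz": 0,"ax": 0,"ay": 0,"az": 0},
], newtons=30)

```text
t: 16.88
eef_pos: [0.4766, 0.0284, 0.2194]
ee_rot: [2.774, 1.568, -2.709]
force: [-0.4, 0.2, -0.3]
width: 0.0525
```

```bash
python3 plan.py mid .025; python3 snap.py d1 .4768 .0285 .03; python3 - <<'E'
import cv2,numpy as np
from h import *
im=cv2.imread("pics/d1_top.png");r,c=w2p("top",(.505,.2445,.02)).astype(int)
cv2.imwrite("pics/d1t.png",cv2.resize(im[r-50:r+50,c-50:c+50],(500,500),interpolation=cv2.INTER_CUBIC))
E
```

```text
t 16.88 grasp [0.4762 0.0282 0.0604] q [ 0.47  0.25 -0.65 -0.   -0.68 -2.81] w 0.0525 F [-0.4  0.2 -0.3]
turn ax,ay,az: [ 0.009 -0.024 -0.009]  then tx,ty,tz: [ 1.415 -0.002  0.009] mm [35.4 -0.   0.2] Zdir [0.7  0.72 0.  ]
```

View pics/d1.png

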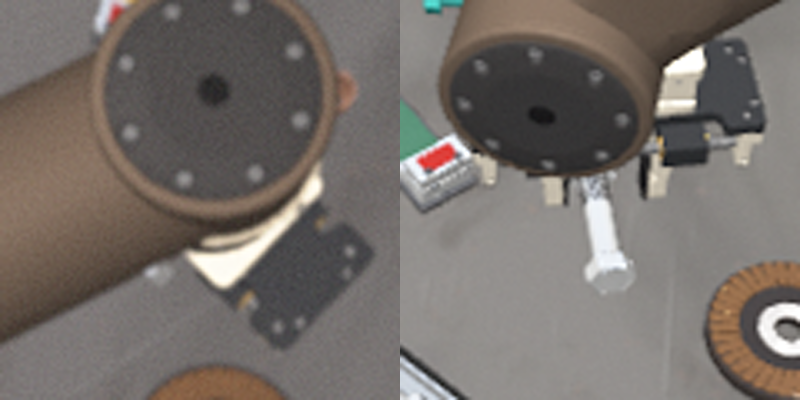

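View pics/d1t.png

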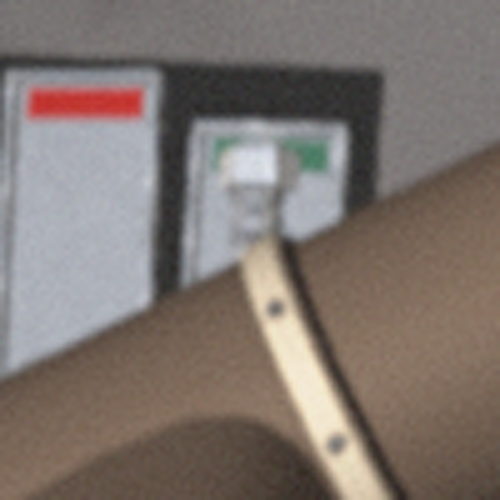

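Call:
play_rows([
  {"gripper": 0.6,"tx": 0.5,"ty": 0,"tz": 0,"ax": 0,"ay": 0,"az": 0},
  {"gripper": 0.6,"tx": 0.5,"ty": 0,"tz": 0,"ax": 0,"ay": 0,"az": 0},
  {"gripper": 0.6,"tx": 0.3,"ty": 0,"tz": 0,"ax": 0,"ay": 0,"az": 0},
  {"gripper": 0.4,"tx": 0.1,"ty": 0,"tz": 0,"ax": 0,"ay": 0,"az": 0},
  {"gripper": 0.4,"tx": 0.0,"ty": 0,"tz": 0,"ax": 0,"ay": 0,"az": 0},
  {"gripper": 0.3,"tx": 0.0,"ty": 0,"tz": 0,"ax": 0,"ay": 0,"az": 0},
])

```text
t: 17.48
eef_pos: [0.4775, 0.0288, 0.1858]
ee_rot: [-0.571, 1.57, 0.229]
force: [-0.6, -0.0, -0.4]
width: 0.038
```

```bash
python3 plan.py mid .0255
```

```text
t 17.48 grasp [0.4775 0.0288 0.0268] q [ 0.47  0.31 -0.68  0.   -0.58 -2.81] w 0.038 F [-0.6 -0.  -0.4]
turn ax,ay,az: [0.006 0.005 0.003]  then tx,ty,tz: [ 0.052  0.011 -0.026] mm [ 1.3  0.3 -0.6] Zdir [0.7  0.72 0.  ]
```

Call:
play_rows([
  {"gripper": 0.3,"tx": 0.05,"ty": 0,"tz": 0,"ax": 0,"ay": 0,"az": 0},
  {"gripper": 0,"tx": 0,"ty": 0,"tz": 0,"ax": 0,"ay": 0,"az": 0},
  {"gripper": 0,"tx": 0,"ty": 0,"tz": 0,"ax": 0,"ay": 0,"az": 0},
  {"gripper": 0,"tx": 0,"ty": 0,"tz": 0,"ax": 0,"ay": 0,"az": 0},
  {"gripper": 0,"tx": 0,"ty": 0,"tz": 0,"ax": 0,"ay": 0,"az": 0},
  {"gripper": 0,"tx": 0,"ty": 0,"tz": 0,"ax": 0,"ay": 0,"az": 0},
  {"gripper": 0,"tx": 0,"ty": 0,"tz": 0,"ax": 0,"ay": 0,"az": 0},
])

```text
t: 18.07
eef_pos: [0.4774, 0.0288, 0.1843]
ee_rot: [-0.439, 1.57, 0.362]
force: [-1.2, 0.8, 5.2]
width: 0.0192
```

```bash
python3 plan.py mid .0255
```

```text
t 18.07 grasp [0.4775 0.0288 0.0253] q [ 0.47  0.31 -0.68  0.   -0.58 -2.81] w 0.0192 F [-1.2  0.8  5.2]
turn ax,ay,az: [0.006 0.006 0.003]  then tx,ty,tz: [-0.007  0.009 -0.023] mm [-0.2  0.2 -0.6] Zdir [0.7  0.72 0.  ]
```

Call:
play_rows([
  {"gripper": 0,"tx": -0.4,"ty": 0,"tz": 0,"ax": 0,"ay": 0,"az": 0},
  {"gripper": 0,"tx": -0.8,"ty": 0,"tz": 0,"ax": 0,"ay": 0,"az": 0},
  {"gripper": 0,"tx": -0.8,"ty": 0,"tz": 0,"ax": 0,"ay": 0,"az": 0},
  {"gripper": 0,"tx": -0.8,"ty": 0,"tz": 0,"ax": 0,"ay": 0,"az": 0},
  {"gripper": 0,"tx": -0.6,"ty": 0,"tz": 0,"ax": 0,"ay": 0,"az": 0},
  {"gripper": 0,"tx": 0,"ty": 0,"tz": 0,"ax": 0,"ay": 0,"az": 0},
])

```text
t: 18.57
eef_pos: [0.4777, 0.0288, 0.2714]
ee_rot: [-0.413, 1.567, 0.388]
force: [0.2, -0.7, -3.3]
width: 0.0194
```

```bash
python3 plan.py gauge .105
```

```text
t 18.57 grasp [0.4783 0.0291 0.1124] q [ 0.47  0.17 -0.59  0.   -0.8  -2.81] w 0.0194 F [ 0.2 -0.7 -3.3]
turn ax,ay,az: [-4.869  0.03   0.023]  then tx,ty,tz: [ 0.054 -6.863  2.995] mm [   1.4 -171.6   74.9] Zdir [0.26 0.97 0.  ]
```

Call:
play_rows([
  {"gripper": 0,"tx": 0,"ty": 0,"tz": 0,"ax": -0.973,"ay": 0,"az": 0},
  {"gripper": 0,"tx": 0,"ty": 0,"tz": 0,"ax": -0.973,"ay": 0,"az": 0},
  {"gripper": 0,"tx": 0,"ty": 0,"tz": 0,"ax": -0.973,"ay": 0,"az": 0},
  {"gripper": 0,"tx": 0,"ty": 0,"tz": 0,"ax": -0.973,"ay": 0,"az": 0},
  {"gripper": 0,"tx": 0,"ty": 0,"tz": 0,"ax": -0.973,"ay": 0,"az": 0},
  {"gripper": 0,"tx": 0,"ty": -0.858,"tz": 0.374,"ax": 0,"ay": 0,"az": 0},
  {"gripper": 0,"tx": 0,"ty": -0.858,"tz": 0.374,"ax": 0,"ay": 0,"az": 0},
  {"gripper": 0,"tx": 0,"ty": -0.858,"tz": 0.374,"ax": 0,"ay": 0,"az": 0},
  {"gripper": 0,"tx": 0,"ty": -0.858,"tz": 0.374,"ax": 0,"ay": 0,"az": 0},
  {"gripper": 0,"tx": 0,"ty": -0.858,"tz": 0.374,"ax": 0,"ay": 0,"az": 0},
  {"gripper": 0,"tx": 0,"ty": -0.858,"tz": 0.374,"ax": 0,"ay": 0,"az": 0},
  {"gripper": 0,"tx": 0,"ty": -0.858,"tz": 0.374,"ax": 0,"ay": 0,"az": 0},
  {"gripper": 0,"tx": 0,"ty": -0.858,"tz": 0.374,"ax": 0,"ay": 0,"az": 0},
  {"gripper": 0,"tx": 0.5,"ty": 0,"tz": 0,"ax": 0,"ay": 0,"az": 0},
  {"gripper": 0,"tx": 0.5,"ty": 0,"tz": 0,"ax": 0,"ay": 0,"az": 0},
  {"gripper": 0,"tx": 0.2,"ty": 0,"tz": 0,"ax": 0,"ay": 0,"az": 0},
  {"gripper": 0,"tx": 0,"ty": 0,"tz": 0,"ax": 0,"ay": 0,"az": 0},
  {"gripper": 0,"tx": 0,"ty": 0,"tz": 0,"ax": 0,"ay": 0,"az": 0},
  {"gripper": 0,"tx": 0,"ty": 0,"tz": 0,"ax": 0,"ay": 0,"az": 0},
])

```text
t: 20.15
eef_pos: [0.662, 0.0566, 0.2394]
ee_rot: [-1.38, 1.57, -0.07]
force: [1.2, -0.2, -2.3]
width: 0.0189
```

```bash
python3 plan.py gauge .0395; python3 snap.py e1 .6628 .057 .05;python3 -c "
from h import *
from scipy.spatial.transform import Rotation as Rt
s=telemetry.get_state();R=Rt.from_euler('xyz',s['ee_rot']).as_matrix();g=s['eef_pos']+R[:,0]*.159
import subprocess;subprocess.run(['python3','over.py','e1','112',str(g[0]),str(g[1]),str(g[2]-.0103),'-.2605'])"
```

```text
t 20.15 grasp [0.662  0.0566 0.0804] q [ 0.38  0.48 -0.21  0.   -0.89 -2.21] w 0.0189 F [ 1.2 -0.2 -2.3]
turn ax,ay,az: [-0.004  0.001  0.003]  then tx,ty,tz: [ 1.395 -0.027  0.024] mm [34.9 -0.7  0.6] Zdir [0.26 0.97 0.  ]
```

View pics/e1_ov.png

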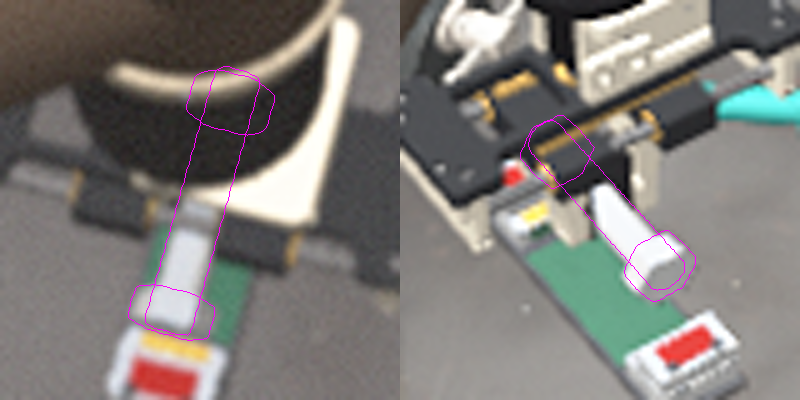

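Call:
play_rows([
  {"gripper": 0,"tx": 0.3,"ty": 0,"tz": 0.02,"ax": 0,"ay": 0,"az": 0},
  {"gripper": 0,"tx": 0.3,"ty": 0,"tz": 0,"ax": 0,"ay": 0,"az": 0},
  {"gripper": 0,"tx": 0.3,"ty": 0,"tz": 0,"ax": 0,"ay": 0,"az": 0},
  {"gripper": 0,"tx": 0.1,"ty": 0,"tz": 0,"ax": 0,"ay": 0,"az": 0},
  {"gripper": 0,"tx": 0.1,"ty": 0,"tz": 0,"ax": 0,"ay": 0,"az": 0},
  {"gripper": 0,"tx": 0.1,"ty": 0,"tz": 0,"ax": 0,"ay": 0,"az": 0},
  {"gripper": 0,"tx": 0,"ty": 0,"tz": 0,"ax": 0,"ay": 0,"az": 0},
  {"gripper": 0,"tx": 0,"ty": 0,"tz": 0,"ax": 0,"ay": 0,"az": 0},
])

```text
t: 20.92
eef_pos: [0.6624, 0.0571, 0.2089]
ee_rot: [2.412, 1.571, -2.561]
force: [-0.8, -0.5, -2.3]
width: 0.0192
```

```bash
python3 plan.py gauge .0393
```

```text
t 20.92 grasp [0.6624 0.0571 0.0499] q [ 0.38  0.51 -0.23  0.   -0.83 -2.21] w 0.0192 F [-0.8 -0.5 -2.3]
turn ax,ay,az: [-0.006 -0.001 -0.001]  then tx,ty,tz: [ 0.183 -0.016  0.001] mm [ 4.6 -0.4  0. ] Zdir [0.26 0.97 0.  ]
```

Call:
play_rows([
  {"gripper": 0,"tx": 0.06,"ty": 0.02,"tz": 0,"ax": 0,"ay": 0,"az": 0},
  {"gripper": 0,"tx": 0.06,"ty": 0,"tz": 0,"ax": 0,"ay": 0,"az": 0},
  {"gripper": 0,"tx": 0.06,"ty": 0,"tz": 0,"ax": 0,"ay": 0,"az": 0},
  {"gripper": 0,"tx": 0.03,"ty": 0,"tz": 0,"ax": 0,"ay": 0,"az": 0},
  {"gripper": 0,"tx": 0,"ty": 0,"tz": 0,"ax": 0,"ay": 0,"az": 0},
  {"gripper": 0,"tx": 0,"ty": 0,"tz": 0,"ax": 0,"ay": 0,"az": 0},
])

```text
t: 21.42
eef_pos: [0.6619, 0.0572, 0.2043]
ee_rot: [-1.224, 1.57, 0.086]
force: [-1.9, 1.4, 2.8]
width: 0.0192
```

```bash
python3 plan.py gauge .0393
```

```text
t 21.42 grasp [0.662  0.0572 0.0453] q [ 0.38  0.52 -0.24  0.   -0.82 -2.21] w 0.0192 F [-1.9  1.4  2.8]
turn ax,ay,az: [-0.004  0.002  0.004]  then tx,ty,tz: [-0.    -0.036  0.001] mm [-0.  -0.9  0. ] Zdir [0.26 0.97 0.  ]
```

Contact at the ledge height. Release, look, regrip.

Call:
play_rows([
  {"gripper": 0.35,"tx": 0,"ty": 0,"tz": 0,"ax": 0,"ay": 0,"az": 0},
  {"gripper": 0.35,"tx": 0,"ty": 0,"tz": 0,"ax": 0,"ay": 0,"az": 0},
  {"gripper": 0.35,"tx": 0,"ty": 0,"tz": 0,"ax": 0,"ay": 0,"az": 0},
  {"gripper": 0.35,"tx": 0,"ty": 0,"tz": 0,"ax": 0,"ay": 0,"az": 0},
  {"gripper": 0.35,"tx": 0,"ty": 0,"tz": 0,"ax": 0,"ay": 0,"az": 0},
  {"gripper": 0.35,"tx": 0,"ty": 0,"tz": 0,"ax": 0,"ay": 0,"az": 0},
])

```text
t: 21.92
eef_pos: [0.6619, 0.0572, 0.2036]
ee_rot: [2.833, 1.571, -2.141]
force: [-0.6, 0.4, -0.3]
width: 0.0306
```

```bash
python3 plan.py gauge .0393; python3 snap.py e3 .6628 .057 .02 50;python3 over.py e3 112 .6628 .057 .035 -.2605
```

```text
t 21.92 grasp [0.6619 0.0572 0.0446] q [ 0.38  0.52 -0.24  0.   -0.82 -2.21] w 0.0306 F [-0.6  0.4 -0.3]
turn ax,ay,az: [-0.007 -0.    -0.   ]  then tx,ty,tz: [-0.027 -0.036  0.003] mm [-0.7 -0.9  0.1] Zdir [0.26 0.97 0.  ]
```

View pics/e3_ov.png

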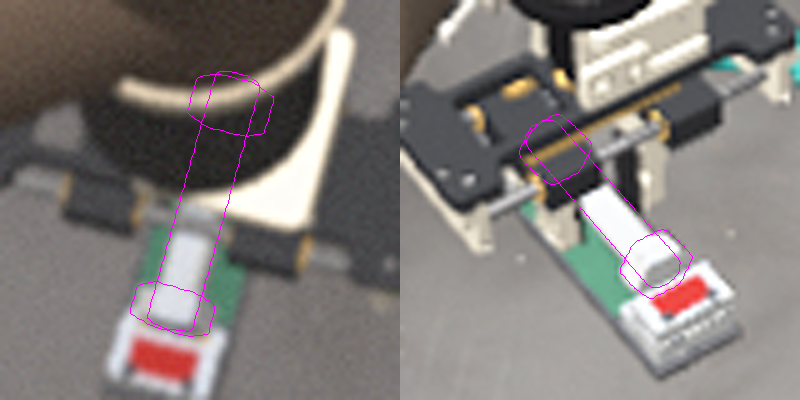

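Call:
play_rows([
  {"gripper": 0,"tx": 0,"ty": 0,"tz": 0,"ax": 0,"ay": 0,"az": 0},
  {"gripper": 0,"tx": 0,"ty": 0,"tz": 0,"ax": 0,"ay": 0,"az": 0},
  {"gripper": 0,"tx": 0,"ty": 0,"tz": 0,"ax": 0,"ay": 0,"az": 0},
  {"gripper": 0,"tx": 0,"ty": 0,"tz": 0,"ax": 0,"ay": 0,"az": 0},
  {"gripper": 0,"tx": 0,"ty": 0,"tz": 0,"ax": 0,"ay": 0,"az": 0},
  {"gripper": 0,"tx": 0,"ty": 0,"tz": 0,"ax": 0,"ay": 0,"az": 0},
  {"gripper": 0,"tx": -0.4,"ty": 0,"tz": 0,"ax": 0,"ay": 0,"az": 0},
  {"gripper": 0,"tx": -0.8,"ty": 0,"tz": 0,"ax": 0,"ay": 0,"az": 0},
  {"gripper": 0,"tx": -0.8,"ty": 0,"tz": 0,"ax": 0,"ay": 0,"az": 0},
  {"gripper": 0,"tx": -0.4,"ty": 0,"tz": 0,"ax": 0,"ay": 0,"az": 0},
])

```text
t: 22.85
eef_pos: [0.6624, 0.0572, 0.2664]
ee_rot: [-1.138, 1.568, 0.172]
force: [1.3, 0.1, -2.4]
width: 0.0193
```

```bash
python3 plan.py tmid .06
```

```text
t 22.85 grasp [0.6627 0.0573 0.1074] q [ 0.38  0.45 -0.18  0.   -0.94 -2.21] w 0.0193 F [ 1.3  0.1 -2.4]
turn ax,ay,az: [-2.492  0.007  0.022]  then tx,ty,tz: [ 1.618  6.095 13.87 ] mm [ 40.4 152.4 346.8] Zdir [-0.  1.  0.]
```

Call:
play_rows([
  {"gripper": 0,"tx": 0,"ty": 0,"tz": 0,"ax": -0.83,"ay": 0,"az": 0},
  {"gripper": 0,"tx": 0,"ty": 0,"tz": 0,"ax": -0.83,"ay": 0,"az": 0},
  {"gripper": 0,"tx": 0,"ty": 0,"tz": 0,"ax": -0.83,"ay": 0,"az": 0},
  {"gripper": 0,"tx": 0,"ty": 0.406,"tz": 0.925,"ax": 0,"ay": 0,"az": 0},
  {"gripper": 0,"tx": 0,"ty": 0.406,"tz": 0.925,"ax": 0,"ay": 0,"az": 0},
  {"gripper": 0,"tx": 0,"ty": 0.406,"tz": 0.925,"ax": 0,"ay": 0,"az": 0},
  {"gripper": 0,"tx": 0,"ty": 0.406,"tz": 0.925,"ax": 0,"ay": 0,"az": 0},
  {"gripper": 0,"tx": 0,"ty": 0.406,"tz": 0.925,"ax": 0,"ay": 0,"az": 0},
  {"gripper": 0,"tx": 0,"ty": 0.406,"tz": 0.925,"ax": 0,"ay": 0,"az": 0},
  {"gripper": 0,"tx": 0,"ty": 0.406,"tz": 0.925,"ax": 0,"ay": 0,"az": 0},
  {"gripper": 0,"tx": 0,"ty": 0.406,"tz": 0.925,"ax": 0,"ay": 0,"az": 0},
  {"gripper": 0,"tx": 0,"ty": 0.406,"tz": 0.925,"ax": 0,"ay": 0,"az": 0},
  {"gripper": 0,"tx": 0,"ty": 0.406,"tz": 0.925,"ax": 0,"ay": 0,"az": 0},
  {"gripper": 0,"tx": 0,"ty": 0.406,"tz": 0.925,"ax": 0,"ay": 0,"az": 0},
  {"gripper": 0,"tx": 0,"ty": 0.406,"tz": 0.925,"ax": 0,"ay": 0,"az": 0},
  {"gripper": 0,"tx": 0,"ty": 0.406,"tz": 0.925,"ax": 0,"ay": 0,"az": 0},
  {"gripper": 0,"tx": 0,"ty": 0.406,"tz": 0.925,"ax": 0,"ay": 0,"az": 0},
  {"gripper": 0,"tx": 0,"ty": 0.406,"tz": 0.925,"ax": 0,"ay": 0,"az": 0},
  {"gripper": 0,"tx": 0,"ty": 0,"tz": 0,"ax": 0,"ay": 0,"az": 0},
  {"gripper": 0,"tx": 0,"ty": 0,"tz": 0,"ax": 0,"ay": 0,"az": 0},
])

```text
t: 24.52
eef_pos: [0.5089, 0.4052, 0.2635]
ee_rot: [2.013, 1.57, -2.698]
force: [-0.5, -0.0, -3.2]
width: 0.0192
```

```bash
python3 plan.py tmid .06; python3 snap.py f1 .51 .404 .03 60
```

```text
t 24.52 grasp [0.5089 0.4052 0.1045] q [ 0.97  0.43 -0.22 -0.   -0.92 -2.54] w 0.0192 F [-0.5 -0.  -3.2]
turn ax,ay,az: [ 0.015 -0.002 -0.005]  then tx,ty,tz: [ 1.501 -0.042 -0.048] mm [37.5 -1.1 -1.2] Zdir [-0.  1.  0.]
```

View pics/f1.png

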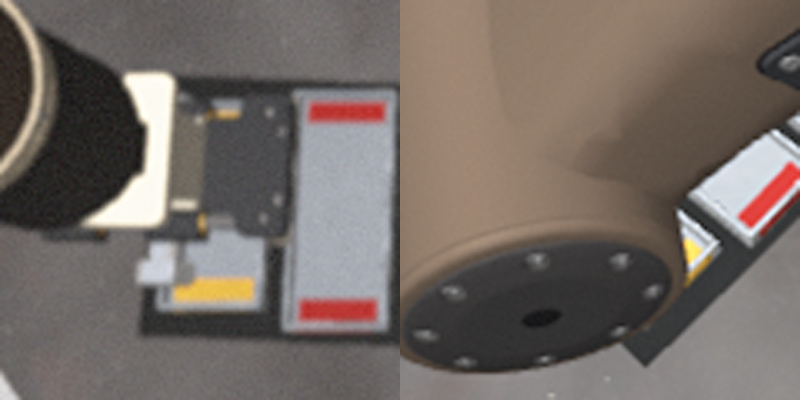

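Call:
play_rows([
  {"gripper": 0,"tx": 0.6,"ty": -0.04,"tz": -0.04,"ax": 0,"ay": 0,"az": 0},
  {"gripper": 0,"tx": 0.7,"ty": 0,"tz": 0,"ax": 0,"ay": 0,"az": 0},
  {"gripper": 0,"tx": 0.6,"ty": 0,"tz": 0,"ax": 0,"ay": 0,"az": 0},
  {"gripper": 0,"tx": 0.4,"ty": 0,"tz": 0,"ax": 0,"ay": 0,"az": 0},
  {"gripper": 0,"tx": 0.2,"ty": 0,"tz": 0,"ax": 0,"ay": 0,"az": 0},
  {"gripper": 0,"tx": 0.2,"ty": 0,"tz": 0,"ax": 0,"ay": 0,"az": 0},
  {"gripper": 0,"tx": 0,"ty": 0,"tz": 0,"ax": 0,"ay": 0,"az": 0},
  {"gripper": 0,"tx": 0,"ty": 0,"tz": 0,"ax": 0,"ay": 0,"az": 0},
])

```text
t: 25.28
eef_pos: [0.511, 0.4031, 0.1966]
ee_rot: [-0.901, 1.57, 0.669]
force: [0.1, 0.3, -1.9]
width: 0.0191
```

```bash
python3 plan.py tmid .026; python3 snap.py f2 .51 .404 .03 60
```

```text
t 25.28 grasp [0.5111 0.4032 0.0376] q [ 0.97  0.51 -0.27  0.   -0.79 -2.54] w 0.0191 F [ 0.1  0.3 -1.9]
turn ax,ay,az: [-0.005  0.003  0.003]  then tx,ty,tz: [0.185 0.042 0.035] mm [4.6 1.  0.9] Zdir [-0.  1.  0.]
```

View pics/f2.png

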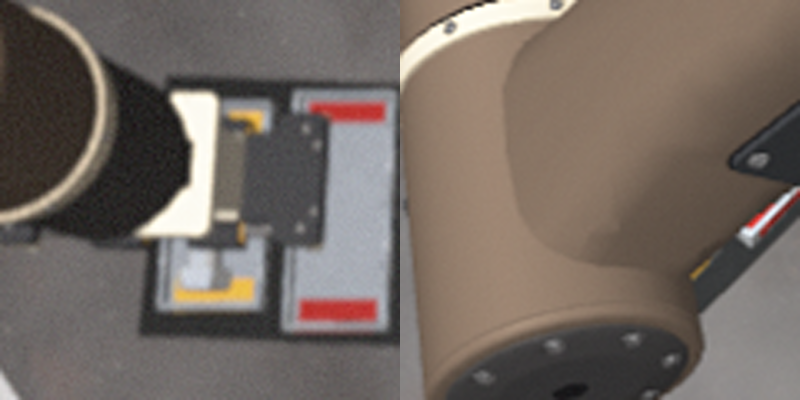

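Call:
play_rows([
  {"gripper": 0,"tx": 0.06,"ty": 0.03,"tz": 0.03,"ax": 0,"ay": 0,"az": 0},
  {"gripper": 0,"tx": 0.06,"ty": 0,"tz": 0,"ax": 0,"ay": 0,"az": 0},
  {"gripper": 0,"tx": 0.05,"ty": 0,"tz": 0,"ax": 0,"ay": 0,"az": 0},
  {"gripper": 0,"tx": 0,"ty": 0,"tz": 0,"ax": 0,"ay": 0,"az": 0},
  {"gripper": 0.27,"tx": 0,"ty": 0,"tz": 0,"ax": 0,"ay": 0,"az": 0},
  {"gripper": 0.27,"tx": 0,"ty": 0,"tz": 0,"ax": 0,"ay": 0,"az": 0},
  {"gripper": 0.27,"tx": 0,"ty": 0,"tz": 0,"ax": 0,"ay": 0,"az": 0},
  {"gripper": 0.27,"tx": 0,"ty": 0,"tz": 0,"ax": 0,"ay": 0,"az": 0},
  {"gripper": 0.27,"tx": -0.2,"ty": 0,"tz": 0,"ax": 0,"ay": 0,"az": 0},
  {"gripper": 0.4,"tx": -0.4,"ty": 0,"tz": 0,"ax": 0,"ay": 0,"az": 0},
  {"gripper": 0.55,"tx": -0.8,"ty": 0,"tz": 0,"ax": 0,"ay": 0,"az": 0},
  {"gripper": 0.55,"tx": -0.8,"ty": 0,"tz": 0,"ax": 0,"ay": 0,"az": 0},
  {"gripper": 0.55,"tx": -0.8,"ty": 0,"tz": 0,"ax": 0,"ay": 0,"az": 0},
  {"gripper": 0.55,"tx": -0.4,"ty": 0,"tz": 0,"ax": 0,"ay": 0,"az": 0},
], newtons=10)

```text
t: 26.55
eef_pos: [0.5106, 0.4044, 0.2808]
ee_rot: [-0.772, 1.566, 0.799]
force: [0.4, 1.1, 0.5]
width: 0.0468
```

```bash
python3 plan.py long .09
```

```text
t 26.55 grasp [0.511  0.4049 0.1218] q [ 0.97  0.42 -0.2   0.   -0.95 -2.54] w 0.0468 F [0.4 1.1 0.5]
turn ax,ay,az: [0.622 0.03  0.028]  then tx,ty,tz: [  1.271  -5.64  -23.32 ] mm [  31.8 -141.  -583. ] Zdir [0.06 1.   0.  ]
```

Call:
play_rows([
  {"gripper": 0.55,"tx": 0,"ty": 0,"tz": 0,"ax": 0.622,"ay": 0,"az": 0},
  {"gripper": 0.55,"tx": 0,"ty": -0.226,"tz": -0.933,"ax": 0,"ay": 0,"az": 0},
  {"gripper": 0.55,"tx": 0,"ty": -0.226,"tz": -0.933,"ax": 0,"ay": 0,"az": 0},
  {"gripper": 0.55,"tx": 0,"ty": -0.226,"tz": -0.933,"ax": 0,"ay": 0,"az": 0},
  {"gripper": 0.55,"tx": 0,"ty": -0.226,"tz": -0.933,"ax": 0,"ay": 0,"az": 0},
  {"gripper": 0.55,"tx": 0,"ty": -0.226,"tz": -0.933,"ax": 0,"ay": 0,"az": 0},
  {"gripper": 0.55,"tx": 0,"ty": -0.226,"tz": -0.933,"ax": 0,"ay": 0,"az": 0},
  {"gripper": 0.55,"tx": 0,"ty": -0.226,"tz": -0.933,"ax": 0,"ay": 0,"az": 0},
  {"gripper": 0.55,"tx": 0,"ty": -0.226,"tz": -0.933,"ax": 0,"ay": 0,"az": 0},
  {"gripper": 0.55,"tx": 0,"ty": -0.226,"tz": -0.933,"ax": 0,"ay": 0,"az": 0},
  {"gripper": 0.55,"tx": 0,"ty": -0.226,"tz": -0.933,"ax": 0,"ay": 0,"az": 0},
  {"gripper": 0.55,"tx": 0,"ty": -0.226,"tz": -0.933,"ax": 0,"ay": 0,"az": 0},
  {"gripper": 0.55,"tx": 0,"ty": -0.226,"tz": -0.933,"ax": 0,"ay": 0,"az": 0},
  {"gripper": 0.55,"tx": 0,"ty": -0.226,"tz": -0.933,"ax": 0,"ay": 0,"az": 0},
  {"gripper": 0.55,"tx": 0,"ty": -0.226,"tz": -0.933,"ax": 0,"ay": 0,"az": 0},
  {"gripper": 0.55,"tx": 0,"ty": -0.226,"tz": -0.933,"ax": 0,"ay": 0,"az": 0},
  {"gripper": 0.55,"tx": 0,"ty": -0.226,"tz": -0.933,"ax": 0,"ay": 0,"az": 0},
  {"gripper": 0.55,"tx": 0,"ty": -0.226,"tz": -0.933,"ax": 0,"ay": 0,"az": 0},
  {"gripper": 0.55,"tx": 0,"ty": -0.226,"tz": -0.933,"ax": 0,"ay": 0,"az": 0},
  {"gripper": 0.55,"tx": 0,"ty": -0.226,"tz": -0.933,"ax": 0,"ay": 0,"az": 0},
], newtons=30)

```text
t: 28.22
eef_pos: [0.5881, -0.0466, 0.2775]
ee_rot: [-1.191, 1.57, 0.314]
force: [0.6, 0.3, -0.2]
width: 0.0481
```

```bash
python3 plan.py long .09; python3 snap.py g1 .5077 .324 .01 60
```

```text
t 28.22 grasp [ 0.5882 -0.0465  0.1185] q [ 0.25  0.33 -0.34 -0.   -0.89 -1.89] w 0.0481 F [ 0.6  0.3 -0.2]
turn ax,ay,az: [-0.005  0.002  0.005]  then tx,ty,tz: [ 1.138 -1.372 -5.52 ] mm [  28.5  -34.3 -138. ] Zdir [0.06 1.   0.  ]
```

View pics/g1.png

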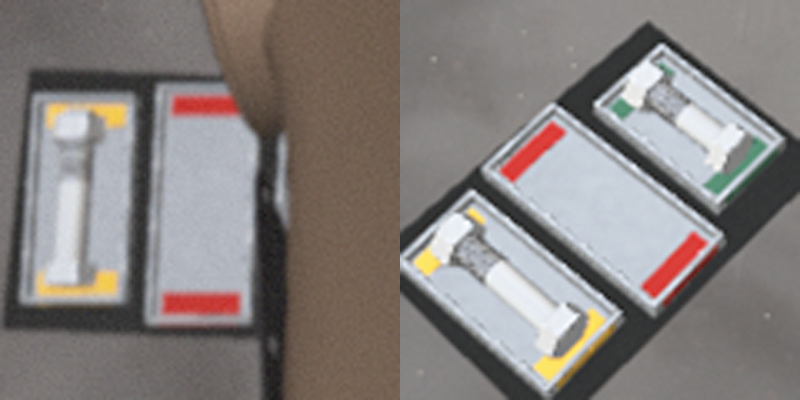

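Call:
play_rows([
  {"gripper": 0.55,"tx": 0,"ty": -0.227,"tz": -0.915,"ax": 0,"ay": 0,"az": 0},
  {"gripper": 0.55,"tx": 0,"ty": -0.227,"tz": -0.915,"ax": 0,"ay": 0,"az": 0},
  {"gripper": 0.55,"tx": 0,"ty": -0.227,"tz": -0.915,"ax": 0,"ay": 0,"az": 0},
  {"gripper": 0.55,"tx": 0,"ty": -0.227,"tz": -0.915,"ax": 0,"ay": 0,"az": 0},
  {"gripper": 0.55,"tx": 0,"ty": -0.227,"tz": -0.915,"ax": 0,"ay": 0,"az": 0},
  {"gripper": 0.55,"tx": 0,"ty": -0.227,"tz": -0.915,"ax": 0,"ay": 0,"az": 0},
  {"gripper": 0.55,"tx": 0.8,"ty": 0,"tz": 0,"ax": 0,"ay": 0,"az": 0},
  {"gripper": 0.55,"tx": 0.8,"ty": 0,"tz": 0,"ax": 0,"ay": 0,"az": 0},
  {"gripper": 0.55,"tx": 0.6,"ty": 0,"tz": 0,"ax": 0,"ay": 0,"az": 0},
  {"gripper": 0.55,"tx": 0.2,"ty": 0,"tz": 0,"ax": 0,"ay": 0,"az": 0},
  {"gripper": 0.55,"tx": 0,"ty": 0,"tz": 0,"ax": 0,"ay": 0,"az": 0},
  {"gripper": 0.55,"tx": 0,"ty": 0,"tz": 0,"ax": 0,"ay": 0,"az": 0},
])

```text
t: 29.32
eef_pos: [0.6134, -0.1843, 0.2175]
ee_rot: [-2.457, 1.57, -0.951]
force: [0.5, -0.1, 0.5]
width: 0.0483
```

```bash
python3 plan.py long .0255; python3 snap.py g2 .6134 -.1865 .03 50
```

```text
t 29.32 grasp [ 0.6135 -0.1843  0.0585] q [ 0.01  0.47 -0.28  0.   -0.82 -1.65] w 0.0483 F [ 0.5 -0.1  0.5]
turn ax,ay,az: [ 0.    -0.002  0.002]  then tx,ty,tz: [ 1.32  -0.004 -0.089] mm [33.  -0.1 -2.2] Zdir [0.06 1.   0.  ]
```

View pics/g2.png

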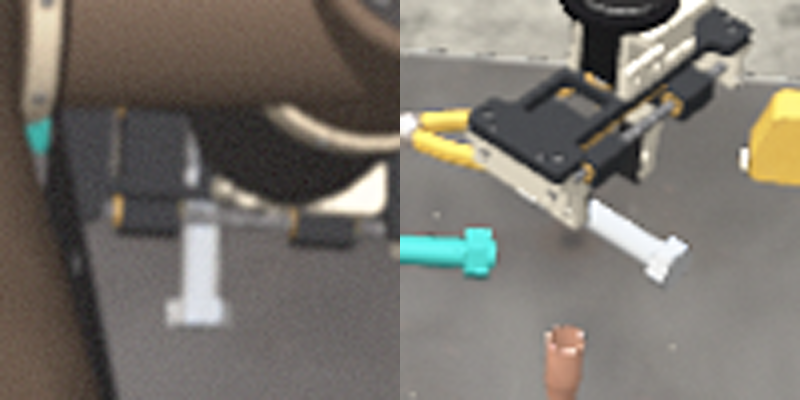

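Call:
play_rows([
  {"gripper": 0.5,"tx": 0.5,"ty": 0,"tz": -0.08,"ax": 0,"ay": 0,"az": 0},
  {"gripper": 0.5,"tx": 0.4,"ty": 0,"tz": 0,"ax": 0,"ay": 0,"az": 0},
  {"gripper": 0.4,"tx": 0.3,"ty": 0,"tz": 0,"ax": 0,"ay": 0,"az": 0},
  {"gripper": 0.35,"tx": 0.1,"ty": 0,"tz": 0,"ax": 0,"ay": 0,"az": 0},
  {"gripper": 0.3,"tx": 0.02,"ty": 0,"tz": 0,"ax": 0,"ay": 0,"az": 0},
  {"gripper": 0.3,"tx": 0,"ty": 0,"tz": 0,"ax": 0,"ay": 0,"az": 0},
])

```text
t: 29.92
eef_pos: [0.613, -0.1865, 0.1836]
ee_rot: [1.751, 1.57, -3.027]
force: [0.2, 0.5, -0.3]
width: 0.0276
```

```bash
python3 plan.py long .0255
```

```text
t 29.92 grasp [ 0.6129 -0.1866  0.0246] q [ 0.01  0.51 -0.31  0.   -0.75 -1.64] w 0.0276 F [ 0.2  0.5 -0.3]
turn ax,ay,az: [-0.004 -0.001 -0.007]  then tx,ty,tz: [-0.036 -0.016  0.003] mm [-0.9 -0.4  0.1] Zdir [0.06 1.   0.  ]
```

Call:
play_rows([
  {"gripper": 0,"tx": 0,"ty": 0,"tz": 0,"ax": 0,"ay": 0,"az": 0},
  {"gripper": 0,"tx": 0,"ty": 0,"tz": 0,"ax": 0,"ay": 0,"az": 0},
  {"gripper": 0,"tx": 0,"ty": 0,"tz": 0,"ax": 0,"ay": 0,"az": 0},
  {"gripper": 0,"tx": 0,"ty": 0,"tz": 0,"ax": 0,"ay": 0,"az": 0},
  {"gripper": 0,"tx": 0,"ty": 0,"tz": 0,"ax": 0,"ay": 0,"az": 0},
  {"gripper": 0,"tx": 0,"ty": 0,"tz": 0,"ax": 0,"ay": 0,"az": 0},
  {"gripper": 0,"tx": -0.3,"ty": 0,"tz": 0,"ax": 0,"ay": 0,"az": 0},
  {"gripper": 0,"tx": -0.7,"ty": 0,"tz": 0,"ax": 0,"ay": 0,"az": 0},
  {"gripper": 0,"tx": -0.8,"ty": 0,"tz": 0,"ax": 0,"ay": 0,"az": 0},
  {"gripper": 0,"tx": -0.8,"ty": 0,"tz": 0,"ax": 0,"ay": 0,"az": 0},
  {"gripper": 0,"tx": -0.8,"ty": 0,"tz": 0,"ax": 0,"ay": 0,"az": 0},
  {"gripper": 0,"tx": -0.4,"ty": 0,"tz": 0,"ax": 0,"ay": 0,"az": 0},
])

```text
t: 30.92
eef_pos: [0.6132, -0.1866, 0.2816]
ee_rot: [-1.624, 1.569, -0.119]
force: [1.2, -1.2, -3.0]
width: 0.0191
```

```bash
python3 plan.py gauge .115
```

```text
t 30.92 grasp [ 0.6135 -0.1867  0.1226] q [ 0.01  0.4  -0.22  0.   -0.94 -1.64] w 0.0191 F [ 1.2 -1.2 -3. ]
turn ax,ay,az: [1.863e+00 1.000e-03 2.100e-02]  then tx,ty,tz: [0.065 0.592 9.927] mm [  1.6  14.8 248.2] Zdir [0.26 0.97 0.  ]
```

Call:
play_rows([
  {"gripper": 0,"tx": 0,"ty": 0,"tz": 0,"ax": 0.93,"ay": 0,"az": 0},
  {"gripper": 0,"tx": 0,"ty": 0,"tz": 0,"ax": 0.93,"ay": 0,"az": 0},
  {"gripper": 0,"tx": 0,"ty": 0.054,"tz": 0.9,"ax": 0,"ay": 0,"az": 0},
  {"gripper": 0,"tx": 0,"ty": 0.054,"tz": 0.9,"ax": 0,"ay": 0,"az": 0},
  {"gripper": 0,"tx": 0,"ty": 0.054,"tz": 0.9,"ax": 0,"ay": 0,"az": 0},
  {"gripper": 0,"tx": 0,"ty": 0.054,"tz": 0.9,"ax": 0,"ay": 0,"az": 0},
  {"gripper": 0,"tx": 0,"ty": 0.054,"tz": 0.9,"ax": 0,"ay": 0,"az": 0},
  {"gripper": 0,"tx": 0,"ty": 0.054,"tz": 0.9,"ax": 0,"ay": 0,"az": 0},
  {"gripper": 0,"tx": 0,"ty": 0.054,"tz": 0.9,"ax": 0,"ay": 0,"az": 0},
  {"gripper": 0,"tx": 0,"ty": 0.054,"tz": 0.9,"ax": 0,"ay": 0,"az": 0},
  {"gripper": 0,"tx": 0,"ty": 0.054,"tz": 0.9,"ax": 0,"ay": 0,"az": 0},
  {"gripper": 0,"tx": 0,"ty": 0.054,"tz": 0.9,"ax": 0,"ay": 0,"az": 0},
  {"gripper": 0,"tx": 0,"ty": 0.054,"tz": 0.9,"ax": 0,"ay": 0,"az": 0},
  {"gripper": 0,"tx": 0,"ty": 0,"tz": 0,"ax": 0,"ay": 0,"az": 0},
  {"gripper": 0,"tx": 0.6,"ty": 0,"tz": 0,"ax": 0,"ay": 0,"az": 0},
  {"gripper": 0,"tx": 0.6,"ty": 0,"tz": 0,"ax": 0,"ay": 0,"az": 0},
  {"gripper": 0,"tx": 0.3,"ty": 0,"tz": 0,"ax": 0,"ay": 0,"az": 0},
  {"gripper": 0,"tx": 0.1,"ty": 0,"tz": 0,"ax": 0,"ay": 0,"az": 0},
  {"gripper": 0,"tx": 0,"ty": 0,"tz": 0,"ax": 0,"ay": 0,"az": 0},
  {"gripper": 0,"tx": 0,"ty": 0,"tz": 0,"ax": 0,"ay": 0,"az": 0},
])

```text
t: 32.58
eef_pos: [0.6626, 0.0562, 0.2394]
ee_rot: [-1.835, 1.57, -0.525]
force: [-0.5, -0.3, -2.0]
width: 0.019
```

```bash
python3 plan.py gauge .0526; python3 snap.py i1 .6628 .057 .05;python3 over.py i1 132 .6628 .057 .07 -.2605
```

```text
t 32.58 grasp [0.6626 0.0562 0.0804] q [ 0.38  0.48 -0.21  0.   -0.89 -2.21] w 0.019 F [-0.5 -0.3 -2. ]
turn ax,ay,az: [ 0.001 -0.001  0.003]  then tx,ty,tz: [ 0.87  -0.001  0.033] mm [21.8 -0.   0.8] Zdir [0.26 0.97 0.  ]
```

View pics/i1_ov.png

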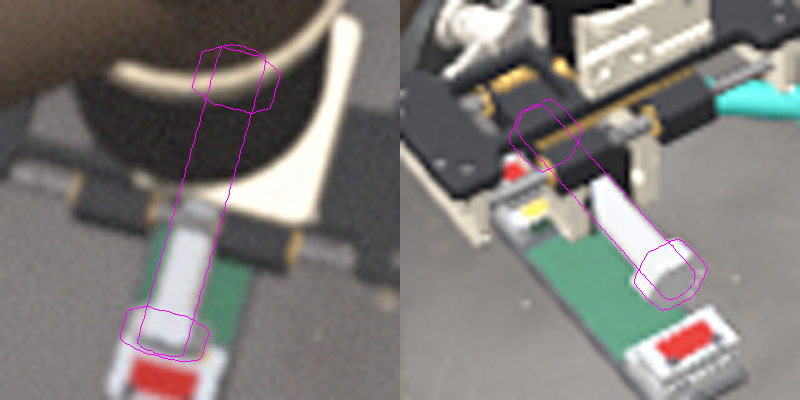

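Call:
play_rows([
  {"gripper": 0,"tx": 0.3,"ty": 0.03,"tz": 0.03,"ax": 0,"ay": 0,"az": 0},
  {"gripper": 0,"tx": 0.3,"ty": 0,"tz": 0,"ax": 0,"ay": 0,"az": 0},
  {"gripper": 0,"tx": 0.1,"ty": 0,"tz": 0,"ax": 0,"ay": 0,"az": 0},
  {"gripper": 0,"tx": 0.06,"ty": 0,"tz": 0,"ax": 0,"ay": 0,"az": 0},
  {"gripper": 0,"tx": 0.06,"ty": 0,"tz": 0,"ax": 0,"ay": 0,"az": 0},
  {"gripper": 0,"tx": 0.06,"ty": 0,"tz": 0,"ax": 0,"ay": 0,"az": 0},
  {"gripper": 0,"tx": 0,"ty": 0,"tz": 0,"ax": 0,"ay": 0,"az": 0},
  {"gripper": 0,"tx": 0,"ty": 0,"tz": 0,"ax": 0,"ay": 0,"az": 0},
])

```text
t: 33.35
eef_pos: [0.6616, 0.0573, 0.2182]
ee_rot: [-3.133, 1.57, -1.822]
force: [-5.4, -0.7, 6.0]
width: 0.0192
```

```bash
python3 plan.py gauge .0526
```

```text
t 33.35 grasp [0.6616 0.0572 0.0592] q [ 0.38  0.5  -0.23  0.   -0.84 -2.21] w 0.0192 F [-5.4 -0.7  6. ]
turn ax,ay,az: [ 0.005 -0.003  0.   ]  then tx,ty,tz: [ 0.024 -0.05   0.002] mm [ 0.6 -1.3  0. ] Zdir [0.26 0.97 0.  ]
```

Contact at jaw-top height. Release, look, regrip.

Call:
play_rows([
  {"gripper": 0.35,"tx": 0,"ty": 0,"tz": 0,"ax": 0,"ay": 0,"az": 0},
  {"gripper": 0.35,"tx": 0,"ty": 0,"tz": 0,"ax": 0,"ay": 0,"az": 0},
  {"gripper": 0.35,"tx": 0,"ty": 0,"tz": 0,"ax": 0,"ay": 0,"az": 0},
  {"gripper": 0.35,"tx": 0,"ty": 0,"tz": 0,"ax": 0,"ay": 0,"az": 0},
  {"gripper": 0.35,"tx": 0,"ty": 0,"tz": 0,"ax": 0,"ay": 0,"az": 0},
  {"gripper": 0.35,"tx": 0,"ty": 0,"tz": 0,"ax": 0,"ay": 0,"az": 0},
])

```text
t: 33.85
eef_pos: [0.6619, 0.0573, 0.2169]
ee_rot: [-1.546, 1.571, -0.236]
force: [0.1, -0.5, -0.2]
width: 0.0309
```

```bash
python3 plan.py gauge .0526; python3 snap.py i3 .6628 .057 .02 50;python3 over.py i3 132 .6628 .057 .049 -.2605
```

```text
t 33.85 grasp [0.6619 0.0573 0.0579] q [ 0.38  0.5  -0.23  0.   -0.84 -2.21] w 0.0309 F [ 0.1 -0.5 -0.2]
turn ax,ay,az: [0.002 0.    0.001]  then tx,ty,tz: [-0.028 -0.038 -0.004] mm [-0.7 -1.  -0.1] Zdir [0.26 0.97 0.  ]
```

View pics/i3_ov.png

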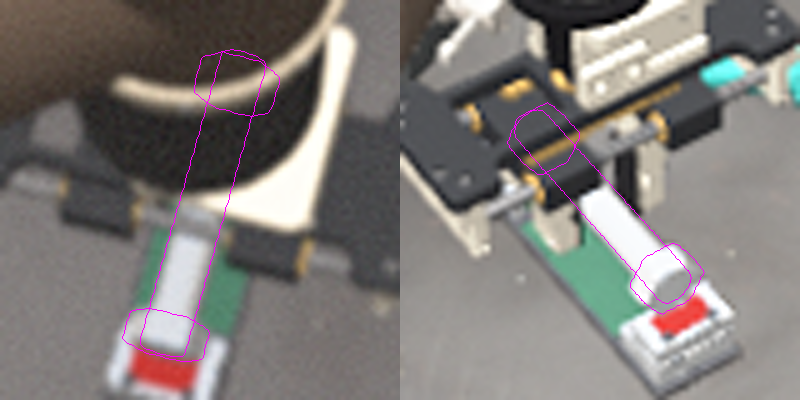

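Call:
play_rows([
  {"gripper": 0.35,"tx": -0.06,"ty": 0,"tz": 0,"ax": 0,"ay": 0,"az": 0},
  {"gripper": 0,"tx": 0,"ty": 0,"tz": 0,"ax": 0,"ay": 0,"az": 0},
  {"gripper": 0,"tx": 0,"ty": 0,"tz": 0,"ax": 0,"ay": 0,"az": 0},
  {"gripper": 0,"tx": 0,"ty": 0,"tz": 0,"ax": 0,"ay": 0,"az": 0},
  {"gripper": 0,"tx": 0,"ty": 0,"tz": 0,"ax": 0,"ay": 0,"az": 0},
  {"gripper": 0,"tx": 0,"ty": 0,"tz": 0,"ax": 0,"ay": 0,"az": 0},
  {"gripper": 0,"tx": 0,"ty": 0,"tz": 0,"ax": 0,"ay": 0,"az": 0},
  {"gripper": 0,"tx": -0.4,"ty": 0,"tz": 0,"ax": 0,"ay": 0,"az": 0},
  {"gripper": 0,"tx": -0.8,"ty": 0,"tz": 0,"ax": 0,"ay": 0,"az": 0},
  {"gripper": 0,"tx": -0.6,"ty": 0,"tz": 0,"ax": 0,"ay": 0,"az": 0},
  {"gripper": 0,"tx": -0.2,"ty": 0,"tz": 0,"ax": 0,"ay": 0,"az": 0},
  {"gripper": 0,"tx": 0,"ty": 0,"tz": 0,"ax": 0,"ay": 0,"az": 0},
])

```text
t: 34.95
eef_pos: [0.6621, 0.0575, 0.2701]
ee_rot: [-0.913, 1.568, 0.397]
force: [0.1, -0.2, -3.1]
width: 0.0193
```

```bash
python3 plan.py tlong .06
```

```text
t 34.95 grasp [0.6625 0.0577 0.1111] q [ 0.38  0.45 -0.18 -0.   -0.94 -2.21] w 0.0193 F [ 0.1 -0.2 -3.1]
turn ax,ay,az: [-2.486  0.013  0.022]  then tx,ty,tz: [ 1.764  6.176 10.659] mm [ 44.1 154.4 266.5] Zdir [-0.  1.  0.]
```

Call:
play_rows([
  {"gripper": 0,"tx": 0,"ty": 0,"tz": 0,"ax": -0.83,"ay": 0,"az": 0},
  {"gripper": 0,"tx": 0,"ty": 0,"tz": 0,"ax": -0.83,"ay": 0,"az": 0},
  {"gripper": 0,"tx": 0,"ty": 0,"tz": 0,"ax": -0.83,"ay": 0,"az": 0},
  {"gripper": 0,"tx": 0,"ty": 0.515,"tz": 0.888,"ax": 0,"ay": 0,"az": 0},
  {"gripper": 0,"tx": 0,"ty": 0.515,"tz": 0.888,"ax": 0,"ay": 0,"az": 0},
  {"gripper": 0,"tx": 0,"ty": 0.515,"tz": 0.888,"ax": 0,"ay": 0,"az": 0},
  {"gripper": 0,"tx": 0,"ty": 0.515,"tz": 0.888,"ax": 0,"ay": 0,"az": 0},
  {"gripper": 0,"tx": 0,"ty": 0.515,"tz": 0.888,"ax": 0,"ay": 0,"az": 0},
  {"gripper": 0,"tx": 0,"ty": 0.515,"tz": 0.888,"ax": 0,"ay": 0,"az": 0},
  {"gripper": 0,"tx": 0,"ty": 0.515,"tz": 0.888,"ax": 0,"ay": 0,"az": 0},
  {"gripper": 0,"tx": 0,"ty": 0.515,"tz": 0.888,"ax": 0,"ay": 0,"az": 0},
  {"gripper": 0,"tx": 0,"ty": 0.515,"tz": 0.888,"ax": 0,"ay": 0,"az": 0},
  {"gripper": 0,"tx": 0,"ty": 0.515,"tz": 0.888,"ax": 0,"ay": 0,"az": 0},
  {"gripper": 0,"tx": 0,"ty": 0.515,"tz": 0.888,"ax": 0,"ay": 0,"az": 0},
  {"gripper": 0,"tx": 0,"ty": 0.515,"tz": 0.888,"ax": 0,"ay": 0,"az": 0},
  {"gripper": 0,"tx": 0.5,"ty": 0,"tz": 0,"ax": 0,"ay": 0,"az": 0},
  {"gripper": 0,"tx": 0.5,"ty": 0,"tz": 0,"ax": 0,"ay": 0,"az": 0},
  {"gripper": 0,"tx": 0.5,"ty": 0,"tz": 0,"ax": 0,"ay": 0,"az": 0},
  {"gripper": 0,"tx": 0,"ty": 0,"tz": 0,"ax": 0,"ay": 0,"az": 0},
  {"gripper": 0,"tx": 0,"ty": 0,"tz": 0,"ax": 0,"ay": 0,"az": 0},
])

```text
t: 36.62
eef_pos: [0.5067, 0.3232, 0.2297]
ee_rot: [2.406, 1.568, -2.306]
force: [-0.5, -0.4, -2.8]
width: 0.019
```

```bash
python3 plan.py tlong .027; python3 snap.py j1 .5077 .324 .03 60
```

```text
t 36.62 grasp [0.5064 0.3229 0.0707] q [ 0.89  0.4  -0.36 -0.   -0.81 -2.46] w 0.019 F [-0.5 -0.4 -2.8]
turn ax,ay,az: [ 0.003 -0.022 -0.02 ]  then tx,ty,tz: [ 1.466 -0.038  0.03 ] mm [36.7 -1.   0.8] Zdir [-0.  1.  0.]
```

View pics/j1.png

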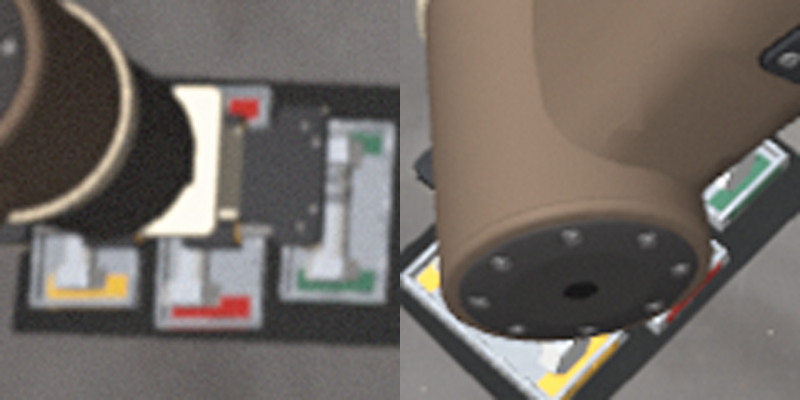

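Call:
play_rows([
  {"gripper": 0,"tx": 0.5,"ty": -0.03,"tz": 0.02,"ax": 0,"ay": 0,"az": 0},
  {"gripper": 0,"tx": 0.4,"ty": 0,"tz": 0,"ax": 0,"ay": 0,"az": 0},
  {"gripper": 0,"tx": 0.3,"ty": 0,"tz": 0,"ax": 0,"ay": 0,"az": 0},
  {"gripper": 0,"tx": 0.15,"ty": 0,"tz": 0,"ax": 0,"ay": 0,"az": 0},
  {"gripper": 0,"tx": 0.06,"ty": 0,"tz": 0,"ax": 0,"ay": 0,"az": 0},
  {"gripper": 0,"tx": 0,"ty": 0,"tz": 0,"ax": 0,"ay": 0,"az": 0},
  {"gripper": 0,"tx": 0,"ty": 0,"tz": 0,"ax": 0,"ay": 0,"az": 0},
])

```text
t: 37.3
eef_pos: [0.5081, 0.3243, 0.196]
ee_rot: [-1.024, 1.57, 0.547]
force: [-0.4, 0.2, -3.9]
width: 0.019
```

```bash
python3 plan.py tlong .0255
```

```text
t 37.3 grasp [0.5081 0.3243 0.037 ] q [ 0.89  0.45 -0.39  0.   -0.73 -2.46] w 0.019 F [-0.4  0.2 -3.9]
turn ax,ay,az: [0.004 0.002 0.003]  then tx,ty,tz: [ 0.179  0.016 -0.011] mm [ 4.5  0.4 -0.3] Zdir [-0.  1.  0.]
```

Call:
play_rows([
  {"gripper": 0,"tx": 0.06,"ty": 0,"tz": 0,"ax": 0,"ay": 0,"az": 0},
  {"gripper": 0,"tx": 0.05,"ty": 0,"tz": 0,"ax": 0,"ay": 0,"az": 0},
  {"gripper": 0,"tx": 0.03,"ty": 0,"tz": 0,"ax": 0,"ay": 0,"az": 0},
  {"gripper": 0,"tx": 0,"ty": 0,"tz": 0,"ax": 0,"ay": 0,"az": 0},
  {"gripper": 0,"tx": 0,"ty": 0,"tz": 0,"ax": 0,"ay": 0,"az": 0},
  {"gripper": 0.27,"tx": 0,"ty": 0,"tz": 0,"ax": 0,"ay": 0,"az": 0},
  {"gripper": 0.27,"tx": 0,"ty": 0,"tz": 0,"ax": 0,"ay": 0,"az": 0},
  {"gripper": 0.27,"tx": 0,"ty": 0,"tz": 0,"ax": 0,"ay": 0,"az": 0},
  {"gripper": 0.27,"tx": 0,"ty": 0,"tz": 0,"ax": 0,"ay": 0,"az": 0},
  {"gripper": 0.27,"tx": -0.2,"ty": 0,"tz": 0,"ax": 0,"ay": 0,"az": 0},
  {"gripper": 0.4,"tx": -0.4,"ty": 0,"tz": 0,"ax": 0,"ay": 0,"az": 0},
  {"gripper": 0.5,"tx": -0.8,"ty": 0,"tz": 0,"ax": 0,"ay": 0,"az": 0},
  {"gripper": 0.5,"tx": -0.8,"ty": 0,"tz": 0,"ax": 0,"ay": 0,"az": 0},
  {"gripper": 0.5,"tx": -0.8,"ty": 0,"tz": 0,"ax": 0,"ay": 0,"az": 0},
  {"gripper": 0.5,"tx": -0.8,"ty": 0,"tz": 0,"ax": 0,"ay": 0,"az": 0},
], newtons=10)

```text
t: 38.55
eef_pos: [0.5079, 0.3241, 0.2893]
ee_rot: [-0.88, 1.57, 0.691]
force: [1.0, -0.1, 0.1]
width: 0.0431
```

Call:
play_rows([
  {"gripper": 0.5,"tx": -0.3,"ty": 0,"tz": -0.9,"ax": 0,"ay": 0,"az": 0},
  {"gripper": 0.5,"tx": -0.3,"ty": 0,"tz": -0.9,"ax": 0,"ay": 0,"az": 0},
  {"gripper": 0.5,"tx": -0.3,"ty": 0,"tz": -0.9,"ax": 0,"ay": 0,"az": 0},
  {"gripper": 0.5,"tx": -0.3,"ty": 0,"tz": -0.9,"ax": 0,"ay": 0,"az": 0},
  {"gripper": 0.5,"tx": -0.3,"ty": 0,"tz": -0.9,"ax": 0,"ay": 0,"az": 0},
  {"gripper": 0.5,"tx": -0.3,"ty": 0,"tz": -0.9,"ax": 0,"ay": 0,"az": 0},
  {"gripper": 0.5,"tx": -0.3,"ty": 0,"tz": -0.9,"ax": 0,"ay": 0,"az": 0},
  {"gripper": 0.5,"tx": 0,"ty": 0,"tz": -0.9,"ax": 0,"ay": 0,"az": 0},
  {"gripper": 0.5,"tx": 0,"ty": 0,"tz": -0.9,"ax": 0,"ay": 0,"az": 0},
  {"gripper": 0.5,"tx": 0,"ty": 0,"tz": -0.9,"ax": 0,"ay": 0,"az": 0},
  {"gripper": 0.5,"tx": 0,"ty": 0,"tz": -0.9,"ax": 0,"ay": 0,"az": 0},
  {"gripper": 0.5,"tx": 0,"ty": 0,"tz": -0.9,"ax": 0,"ay": 0,"az": 0},
  {"gripper": 0.5,"tx": 0,"ty": 0,"tz": -0.9,"ax": 0,"ay": 0,"az": 0},
  {"gripper": 0.5,"tx": 0,"ty": 0,"tz": -0.9,"ax": 0,"ay": 0,"az": 0},
  {"gripper": 0.5,"tx": 0,"ty": 0,"tz": -0.9,"ax": 0,"ay": 0,"az": 0},
  {"gripper": 0.5,"tx": 0,"ty": 0,"tz": 0,"ax": 0,"ay": 0,"az": 0},
])

```text
t: 39.88
eef_pos: [0.5075, -0.016, 0.3408]
ee_rot: [-1.703, 1.57, -0.134]
force: [-0.1, -0.4, 0.2]
width: 0.044
```

```bash
python3 snap.py k1 .5077 .324 .01 60
```

```text
(no output)
```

View pics/k1.png

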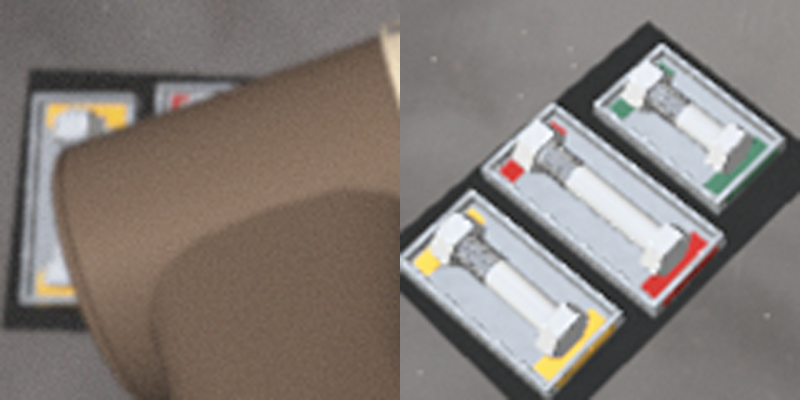

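View pics/k1_scene.png

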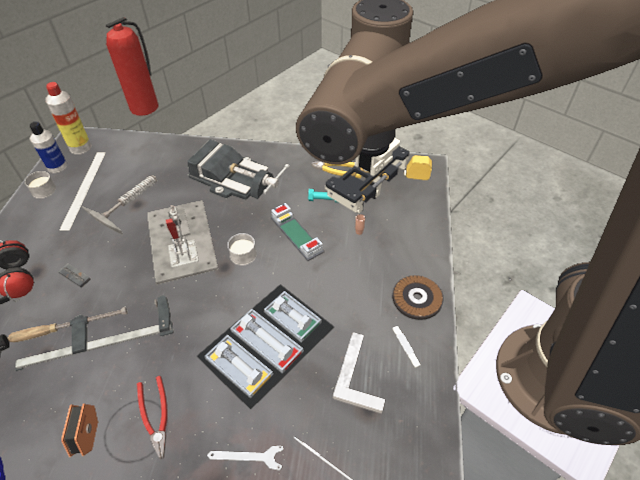

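All three bolts lie flat in their trays. The tin (242,248), nozzle (360,223), tape (419,167), and turquoise look-alike (318,195) are where they started, and the arm is clear of everything.

```bash
python3 -c "
from station import job_done
print(job_done())"
```

```text
the job is handed in; nothing more can be done
None
```

I gauged the three bolts one at a time, put each in its matching tray, and handed the job in at about 40 s of the 72 s allowed.

| Bolt | Rested in the gauge on | Tray |
|---|---|---|
| Short | base | green |
| Middle | ledges | yellow |
| Long | jaw tops | red |

- **Gauging:** each bolt met light contact at the expected height (the long one read about 0.6 mm higher until I let go). I let each one go so it rested in the gauge before picking it up again.
- **Final picture:** all three bolts lie flat in their trays. The tin, nozzle, tape measure and turquoise look-alike look unmoved. The gripper was empty and clear of everything. I judged this by eye from the scene camera, because the arm hid most of the trays from the top camera in the last picture.
- **Short bolt:** I had to grip it a second time, about 6 mm lower, because the first grip was too high on the shank.
- **Cameras:** they disagreed by about 3 mm in y, so I used the average for the gauge and trays. In the gauge pictures the outlines sat 1–3 mm off along the bolts, and every fit still worked.
- **Release height:** I let go of each bolt about 1 mm above the tray floor so the fingers stayed clear of the tray walls.

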